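Load the board sanitiser

ROBOT

A 7-joint arm with a two-finger parallel gripper is mounted at the origin on the work surface. World frame = base frame: x ahead of the robot, y to its left, z up, the work surface at z = 0. Lengths are in m, angles in rad, forces in N, time in s.
With the tool pointing down it reaches from about 0.425 to 1.025 m from the base axis. Payload 9.4 kg.
Tool frame: the origin (TCP) lies between the finger pads; the fingertips stand 8 mm ahead of it and the grasp point (between the pads) lies 11 mm behind it (nose_length is the distance from the TCP to the fingertips, in m); z points along the fingers, y is the line along which they close (so a half turn about z gives the same grasp; the last joint's range is limited). The gripper opens to 93 mm and grips with 3 to 60 N. Pads are 15 mm wide; open, the fingers measure 128 mm over their backs; the gripper's body (75 mm by 188 mm) begins 65 mm behind the grasp point.
Start: joints at [-1.284, 0.599, -0.003, 1.599, 0.002, 0.943, -0.08], TCP at [0.258, 0.678, 0.227] pointing down, gripper open.
Joint ranges: [-2.57, 2.57], [-0.35, 1.97], [-1.29, 1.29], [0.11, 2.56], [-1.05, 4.19], [0.11, 1.86], [-2.63, 2.63]. Speed limits (rad/s): [2.22, 2.22, 3.01, 3.01, 3.14, 3.14, 3.14].

INTERFACE

Orientations are given as [roll, pitch, yaw] about the fixed x, y, z axes, in that order (R = Rz(yaw) Ry(pitch) Rx(roll)).
In Python, from cell import sense, read_camera, camera_info, sign_off, nose_length gives the robot as it stands.
- The arm moves only by the tool move_arm, never from a script. Its argument "deltas" is a list of rows, each a list of 3 entries, a list of its own where there are three numbers: the opening, from -1 (shut) to 1 (fully open), then the shift along the tool's x, y, z in units of 40 mm (1.0 is 40 mm), then the turn, a rotation vector about the tool's x, y, z in units of 5 degrees (1.0 is 5 degrees). In form: [[gripper, [x, y, z], [wx, wy, wz]], ...]. A call has exactly 10 rows; each row shifts and turns the commanded pose from where the row before left it, along the tool's axes as they then stand; what a row does not reach is not made up. A row lasts 1/8 s, in which the tool goes at most 62.5 mm and 10.7 degrees, less where a joint would pass 70% of its speed; a pose out of reach is approached as far as the arm can. A call is refused whole if a number of a shift passes 1 or a number of a turn 1, either way. A call with a gripper value outside its range is refused whole. The fingers move at their own pace and stop on an object; "force" is the grip in N (left out, the last holds). Time passes only in rows, so rows that do not move let the fingers close, or fill a call up. It gives the time, the measured TCP pose, the force, the opening and the grip force at its end, in the units of the state.
- sense(): the state, without advancing time (a new reading comes with each control period).
- read_camera(name): name is "scene" or "top" or "wrist"; returns (picture, depth): 400x640x3 uint8, red, green, blue; 400x640 float32, m along the optical axis (not along the pixel's ray), 0 where there is no reading.
- camera_info(name): a dict with "fx", "fy", "cx", "cy" (pixels), "R" (3x3) and "t" (3): a world point X has camera coordinates R X + t. Camera axes: x right, y down, z forward; pixel columns grow to the right and rows downward; lengths in m; the calibration is good to about 2 mm. A picture is of the moment at which its call begins: read the wrist's pose just before it. camera_info takes no time and is no camera call; for the wrist camera it gives the pose at the moment of the call.
- sign_off(): hands the job in; it is judged then, once.
The state is a dict: "clock": time; "qpos": joint angles; "qvel": joint speeds; "joint_efforts": joint torques, N m; "eef_pos": TCP position; "orientation": TCP orientation; "force": force on the tool from outside, world axes, zero at the start; "torque": the same for the moment, N m; "grip_width": finger opening in m; "gripper_force": force on a finger pad.
Only numpy, scipy, OpenCV 4.12 (cv2) and the standard library are available. Lean on these libraries where they do the work, as an engineer would, in place of code of your own. Each camera call takes 0.05 s, during which the arm holds its last target. There are 200 camera calls.

TASK

Pull the heat lever of the sanitising bath fully back to idle, then lift the lid off by its knob and lay it flat on the table, clear of the bath. Draw every white board up out of the drying rack and stand each fully down in a slot of its own in the bath. Then put the lid back squarely so that it covers the bath, and only then set the heat lever to the 60 degree mark (the long tick); leave the bowl, bottle and tub where they stand.

Things in the scene. Friction and masses are not known exactly. Their poses are not given: they have to be found in the camera images.
- bath: Fixed sanitising bath, an open metal box 192 (x) x 128 (y) x 140 mm high, walls and floor 8 mm; origin: centre of underside. Inside, four slots at x = -57, -19, 19, 57 mm, each 14 mm wide in x, 112 long in y, between grey ribs on both y walls, 16 mm deep in y (middle 80 mm open), tops 78 mm above the underside. Grey control box 150 x 72 x 62 high on its -y side bears the lever.
- heat_lever (a joint): Heat lever angle, rad: 0 = idle (stop, leaning 45 degrees from upright to the bath's -x), growing as it swings to +x; pi/4 upright, pi/2 full heat (stop). Turns about the bath's y axis, stays where left by friction, about 3 N at the grip moves it. White ticks on the quadrant every 15 degrees from idle; the only long one is 60 degrees (1.047 rad).
- lever_hinge (a point): Point on the lever's hinge axis, under the lever's middle, 120 mm to the -y side of the bath's centre and 66 mm above its underside.
- lever_grip (a point): Centre of the lever's black grip: a roller 26 mm long along the bath's y axis and 26 mm in diameter, 92 mm from the hinge at the end of a 10 mm rod; its flat ends can be pinched from above.
- lid: Loose flat metal lid 212 (x) x 148 (y) x 5 mm, 0.35 kg, with a round black knob 32 mm in diameter and 30 mm tall standing on its centre; origin at the centre of its underside. At the start it lies on the bath's rim.
- rack: Low grey drying rack, fixed: base 172 (x) x 132 (y) mm, 8 mm thick; origin at the centre of its underside. Four slots across it, 11 mm wide, at x = -57, -19, 19, 57 mm, between ribs 52 mm high above the base. Boards stand in some of the slots, their faces square to the rack's x axis.
- bowl: Orange plastic bowl, 140 mm wide, 60 mm high, a bystander; origin at the centre of its underside.
- detergent: Green bottle 66 mm wide, 160 mm high, a bystander; origin at the centre of its underside.
- tub: Clear plastic tub 110 mm wide, 90 mm high, a bystander; origin at the centre of its underside.
- board0: White plastic chopping board 8 (x, thickness) x 100 (y) x 120 (z) mm, about 0.1 kg, standing on edge in a rack slot; origin at the centre of its lower edge, z up to its top edge. May be absent (None).
- bath_slot0 (a point): Centre of bath slot 0 on the bath's inner floor; a seated board's origin lies here.
- board1: White plastic chopping board 8 (x, thickness) x 100 (y) x 120 (z) mm, about 0.1 kg, standing on edge in a rack slot; origin at the centre of its lower edge, z up to its top edge. May be absent (None).
- bath_slot1 (a point): Centre of bath slot 1 on the bath's inner floor; a seated board's origin lies here.
- board2: White plastic chopping board 8 (x, thickness) x 100 (y) x 120 (z) mm, about 0.1 kg, standing on edge in a rack slot; origin at the centre of its lower edge, z up to its top edge. May be absent (None).
- bath_slot2 (a point): Centre of bath slot 2 on the bath's inner floor; a seated board's origin lies here.
- board3: White plastic chopping board 8 (x, thickness) x 100 (y) x 120 (z) mm, about 0.1 kg, standing on edge in a rack slot; origin at the centre of its lower edge, z up to its top edge. May be absent (None).
- bath_slot3 (a point): Centre of bath slot 3 on the bath's inner floor; a seated board's origin lies here.
Things that resemble listed ones, but are neither listed nor needed, are in the scene too. What is shaped like the board1 but yellow is not meant.

How it is judged:
On the way, in this order (a step that is already met when the one before it is completed fails the run):
1. the heat lever is fully back at idle and let go, the lid still on the bath (value of joint heat_lever below 0.08 rad and contact force between the fingers and bath below 0.1 N and z of lid in the frame of bath above 0.13 m and horizontal distance between lid and bath below 0.07 m), for 0.2 s.
2. the lid lies flat on the table, clear of the bath and let go, the lever at idle (value of joint heat_lever below 0.08 rad and height (world z) of lid below 0.008 m and angle between lid's own z axis and vertical below 0.05 rad and horizontal distance between lid and bath above 0.14 m and contact force between lid and bath below 0.1 N and contact force between the fingers and lid below 0.1 N and linear speed of lid below 0.03 m/s), for 0.2 s.
3. every board stands fully down in a slot of the bath, let go, the lever at idle (value of joint heat_lever below 0.08 rad and x of board0 in the frame of bath between -0.075 and 0.075 m and y of board0 in the frame of bath between -0.02 and 0.02 m and z of board0 in the frame of bath between 0 and 0.016 m and angle between each of board0, board1, board2, board3's own z axis and vertical below 0.2 rad and contact force between the fingers and board0 below 0.1 N and linear speed of each of board0, board1, board2, board3 below 0.03 m/s and x of board1 in the frame of bath between -0.075 and 0.075 m and y of board1 in the frame of bath between -0.02 and 0.02 m and z of board1 in the frame of bath between 0 and 0.016 m and contact force between the fingers and board1 below 0.1 N and x of board2 in the frame of bath between -0.075 and 0.075 m and y of board2 in the frame of bath between -0.02 and 0.02 m and z of board2 in the frame of bath between 0 and 0.016 m and contact force between the fingers and board2 below 0.1 N and x of board3 in the frame of bath between -0.075 and 0.075 m and y of board3 in the frame of bath between -0.02 and 0.02 m and z of board3 in the frame of bath between 0 and 0.016 m and contact force between the fingers and board3 below 0.1 N), for 0.2 s.
4. the lid is back squarely on the bath, let go, the lever still at idle (value of joint heat_lever below 0.08 rad and x of lid in the frame of bath between -0.015 and 0.015 m and y of lid in the frame of bath between -0.015 and 0.015 m and z of lid in the frame of bath between 0.134 and 0.148 m and angle between the x axis of lid and the x axis of bath, either way round below 0.12 rad and angle between lid's own z axis and vertical below 0.06 rad and contact force between the fingers and lid below 0.1 N and linear speed of lid below 0.03 m/s), for 0.2 s.
5. the heat lever stands at the 60 degree mark (value of joint heat_lever between 0.977 and 1.117 rad and contact force between the fingers and bath below 0.1 N), for 0.2 s.
At the end, for the whole second after the job is handed in: Each present board stands in a bath slot (underside within 8 mm of the inner floor, tilt < 0.2 rad); the lid lies on the rim, centred within 15 mm in x and y and turned < 0.12 rad; the heat lever is at 60 +- 4 degrees; all let go and at rest (x of board0 in the frame of bath between -0.075 and 0.075 m and y of board0 in the frame of bath between -0.02 and 0.02 m and z of board0 in the frame of bath between 0 and 0.016 m and angle between each of board0, board1, board2, board3's own z axis and vertical below 0.2 rad and contact force between the fingers and board0 below 0.1 N and linear speed of each of board0, board1, board2, board3, lid below 0.03 m/s and x of board1 in the frame of bath between -0.075 and 0.075 m and y of board1 in the frame of bath between -0.02 and 0.02 m and z of board1 in the frame of bath between 0 and 0.016 m and contact force between the fingers and board1 below 0.1 N and x of board2 in the frame of bath between -0.075 and 0.075 m and y of board2 in the frame of bath between -0.02 and 0.02 m and z of board2 in the frame of bath between 0 and 0.016 m and contact force between the fingers and board2 below 0.1 N and x of board3 in the frame of bath between -0.075 and 0.075 m and y of board3 in the frame of bath between -0.02 and 0.02 m and z of board3 in the frame of bath between 0 and 0.016 m and contact force between the fingers and board3 below 0.1 N and x of lid in the frame of bath between -0.015 and 0.015 m and y of lid in the frame of bath between -0.015 and 0.015 m and z of lid in the frame of bath between 0.134 and 0.148 m and angle between the x axis of lid and the x axis of bath, either way round below 0.12 rad and angle between lid's own z axis and vertical below 0.06 rad and contact force between the fingers and lid below 0.1 N and value of joint heat_lever between 0.977 and 1.117 rad and velocity of joint heat_lever between -0.05 and 0.05 rad/s); the robot touches nothing.
It fails at once if a bystander (bowl, bottle or tub) is moved more than 50 mm (distance of any of bowl, detergent, tub from where it was at the start of the episode above 0.05 m).
It fails at once if the lid is off the bath while the heat lever is away from idle (horizontal distance between lid and bath above 0.14 m and value of joint heat_lever above 0.15 rad).
Of board0, board1, board2, board3 only 2 to 4 are there at a start; the rules pass over those that are not, and their reading is None.
At some moment in a run one of lid may be knocked a few centimetres aside while the robot is not near it.
It also fails if it takes over 210 s, if anything falls off the work surface, if the arm or the gripper's body presses on something with over 40 N, if the wrist force passes 120 N, or if a joint passes its speed limit or range.

## Working session

There is one attempt and no reset: what is moved stays moved. The work goes in short steps, Python scripts to look and compute and a tool call to move; the robot and the scene stay as the last step left them, time stands still between calls to the robot, and variables do not carry over. Pictures are saved under pics/ and viewed, at most 14 in all, crops included, and the job is handed in when it is done.

Besides the shell and the picture viewer there is one more tool, called after ">>>" as name(argument=value, ...), one argument or row to a line, values as JSON. move_arm: Moves the arm, as the interface text tells. Its arguments: {"type":"object","properties":{"deltas":{"type":"array"},"force":{"type":"number"}},"required":["deltas"]}

```bash
mkdir -p pics
cat > h.py <<'E'
import numpy as np, cv2
from cell import *
def cloud(name):
    i=camera_info(name); im,d=read_camera(name)
    v,u=np.mgrid[0:400,0:640]
    c=np.stack([(u-i['cx'])/i['fx']*d,(v-i['cy'])/i['fy']*d,d],-1)
    P=(c-np.array(i['t']))@np.array(i['R'])
    P[d==0]=np.nan
    return im,P
def save(im,f): cv2.imwrite('pics/'+f,cv2.cvtColor(im,cv2.COLOR_RGB2BGR))
E
python3 - <<'E'
from h import *
s=sense(); print({k:np.round(v,3) for k,v in s.items()}); print(nose_length if not callable(nose_length) else nose_length())
for n in ('scene','top'):
    im,P=cloud(n); save(im,n+'0.png'); np.savez(n+'0.npz',im=im,P=P)
    i=camera_info(n); print(n,-np.array(i['R']).T@i['t'],i['fx'])
    print(np.round(P[50:400:60,40:640:80],3).tolist()) if 0 else 0
E
```

```text
{'clock': np.float64(0.0), 'qpos': array([-1.284,  0.6  , -0.003,  1.6  ,  0.002,  0.943, -0.08 ]), 'qvel': array([-0.   ,  0.001, -0.001, -0.001, -0.001,  0.001,  0.002]), 'joint_efforts': array([ 0.0000e+00, -7.6505e+01,  1.4970e+00, -2.5235e+01, -5.2000e-02,
        1.7000e-02,  0.0000e+00]), 'eef_pos': array([0.258, 0.677, 0.226]), 'orientation': array([-3.14 ,  0.   ,  2.778]), 'force': array([-0.319, -0.034, -0.385]), 'torque': array([0.002, 0.032, 0.028]), 'gripper_force': np.float64(0.0), 'grip_width': np.float64(0.093)}
0.008
scene [0.58563595 0.52602121 1.04848542] 388.97622575959247
top [ 0.36623332 -0.00334922  1.29549175] 423.38910031680143
```

View pics/top0.png

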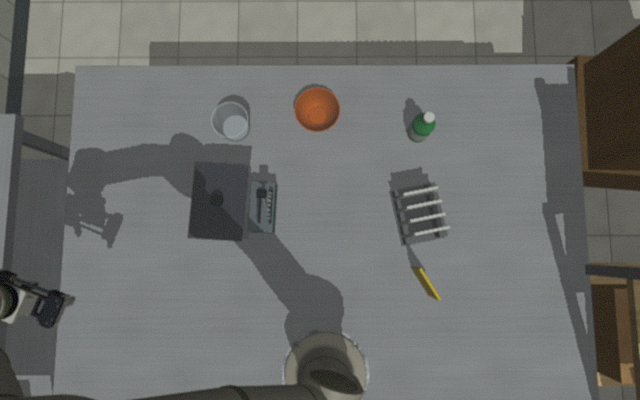

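View pics/scene0.png

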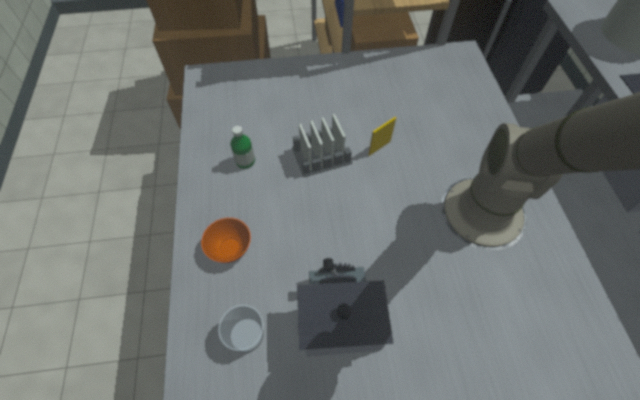

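Run:
```python
from h import *
for n in ('top0','scene0'):
    f=np.load(n+'.npz'); im=f['im'].astype(int); P=f['P']; x,y,z=P[...,0],P[...,1],P[...,2]
    reg=(abs(x)<1.2)&(x>.3)&(abs(y)<1)
    def rect(m,t):
        Q=P[m]
        if len(Q)<8: print(t,len(Q));return
        r=cv2.minAreaRect((Q[:,:2]*1000).astype(np.float32)); print(n,t,len(Q),np.round(r[0],1),np.round(r[1],1),round(r[2],2),'z',np.round(np.median(Q[:,2]),4))
    B=reg&(y>.05)&(y<.6)&(x>.4)&(x<.75)
    rect(B&(z>.135)&(z<.155),'lid'); rect(B&(z>.165)&(z<.19)&(y>.25),'knob')
    rect(B&(z>.055)&(z<.069)&(y<.25),'box')
    rect(B&(z>.1)&(z<.134)&(y<.22),'grip'); rect(B&(z>.09)&(y<.215),'lever')
    W=reg&(im.min(-1)>120)&(y<-.1)&(y>-.45)&(x>.4)&(x<.7)&(z>.08)
    m=W.astype(np.uint8); k,l,st,c=cv2.connectedComponentsWithStats(m)
    for j in range(1,k):
        if st[j,4]>15: rect(l==j,'board')
    rect(reg&(y<-.1)&(y>-.45)&(x>.45)&(x<.7)&(z>.04)&(z<.07),'rackribs')
    for t,m in (('bowl',(im[...,0]>im[...,2]+80)&(im[...,0]>im[...,1]+60)),('green',(im[...,1]>im[...,0]+30)),('yellow',(im[...,2]<im[...,1]-60)&(im[...,0]-im[...,1]<60))): rect(reg&m&(z>.01),t)
    rect(reg&(y>.2)&(y<.5)&(x>.75)&(z>.01),'tub')
t=cv2.imread('pics/top0.png')[150:260,170:480]; s=cv2.imread('pics/scene0.png')[110:360,280:420]
t=cv2.resize(t,None,fx=2.5,fy=2.5,interpolation=cv2.INTER_CUBIC); s=cv2.imread('pics/scene0.png')[240:310,290:390]; s=cv2.resize(s,None,fx=4.3,fy=4.3,interpolation=cv2.INTER_CUBIC)
o=np.zeros((t.shape[0]+s.shape[0],max(t.shape[1],s.shape[1]),3),np.uint8);o[:t.shape[0],:t.shape[1]]=t;o[t.shape[0]:,:s.shape[1]]=s;cv2.imwrite('pics/z.png',o);print(o.shape)
```

```text
top0 lid 3802 [497.5 264.1] [206.3 204.2] 86.36 z 0.1448
top0 knob 115 [494.1 292.3] [29.7 30.8] 65.19 z 0.1741
top0 box 973 [586. 192.] [181.1 377.1] 71.49 z 0.0617
top0 grip 131 [486.3 173.6] [39.2 72.1] 87.7 z 0.1084
top0 lever 289 [521.  179.5] [155.3  53.1] 9.7 z 0.1116
top0 board 105 [ 523.7 -267.5] [ 8.4 96.4] 11.67 z 0.127
top0 board 106 [ 486.8 -275.7] [ 8.1 97.4] 11.59 z 0.1272
top0 board 105 [ 449.7 -283.8] [ 7.9 98.4] 11.59 z 0.1275
top0 board 103 [ 413.5 -295.4] [ 7.9 96.2] 11.9 z 0.1268
top0 rackribs 532 [ 567.9 -261.3] [258.4 127. ] 9.88 z 0.0589
top0 bowl 285 [806.7  36.8] [84.3 91.3] 66.72 z 0.0201
top0 green 218 [ 713.8 -287.3] [58.2 42.6] 83.66 z 0.1117
top0 yellow 14 [ 304.7 -263.9] [12.8  6.4] 46.69 z 0.1195
top0 tub 454 [773.2 280.6] [ 44.9 107.1] 0.23 z 0.0596
scene0 lid 5387 [496.8 266. ] [199.7 204.2] 86.35 z 0.1432
scene0 knob 158 [495.4 292.8] [29.3 29.9] 86.64 z 0.1731
scene0 box 502 [598.3 187.2] [180.7 351.8] 72.2 z 0.0602
scene0 grip 142 [484.6 173.3] [38.7 69.5] 89.53 z 0.1069
scene0 lever 390 [522.4 181.6] [157.   57.4] 14.53 z 0.1093
scene0 board 78 [ 413.4 -295.6] [ 8.8 99.6] 12.16 z 0.1263
scene0 board 79 [ 449.5 -283.4] [  8.3 100.6] 11.58 z 0.1258
scene0 board 77 [ 486.8 -276.1] [  8.5 100.3] 11.05 z 0.1265
scene0 board 84 [ 523.7 -268.5] [  8.  102.9] 11.56 z 0.1253
scene0 rackribs 491 [ 572.  -259.1] [246. 127.] 11.27 z 0.0568
scene0 bowl 423 [800.6  37.4] [ 86.1 115.4] 16.05 z 0.0221
scene0 green 232 [ 717.8 -273.7] [58.3 35.7] 22.49 z 0.1082
yellow 7
scene0 tub 534 [771.9 277.6] [105.7  43.1] 89.63 z 0.0615
(576, 775, 3)
```

View pics/z.png

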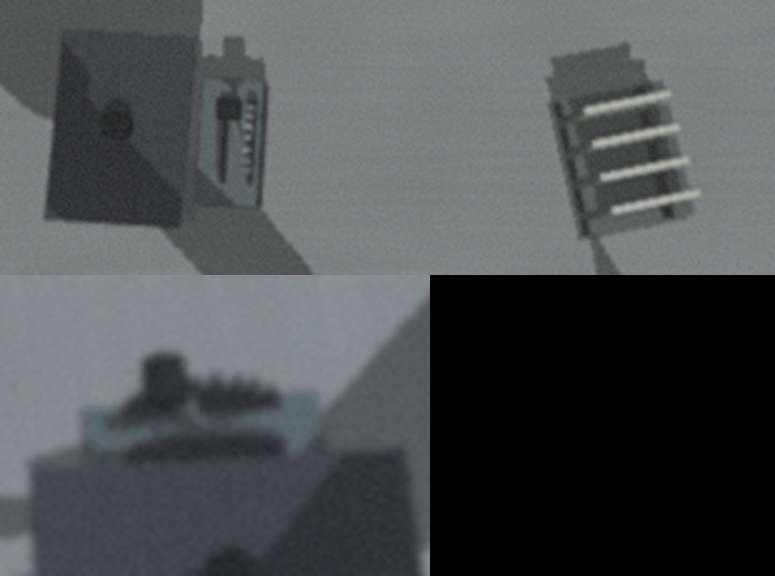

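Run:
```python
from h import *
for n in ('top0','scene0'):
    f=np.load(n+'.npz'); im=f['im'].astype(int); P=f['P']; x,y,z=P[...,0],P[...,1],P[...,2]
    B=(y>.1)&(y<.42)&(x>.36)&(x<.63)
    m=(B&(z>.138)&(z<.151)).astype(np.uint8); k,l,st,c=cv2.connectedComponentsWithStats(m); j=1+np.argmax(st[1:,4])
    mm=cv2.morphologyEx((l==j).astype(np.uint8),cv2.MORPH_OPEN,np.ones((7,7)))>0
    Q=P[mm]; r=cv2.minAreaRect((Q[:,:2]*1000).astype(np.float32)); print(n,'lid',r,np.median(Q[:,2]))
    u=mm.nonzero(); ymn=np.nanmin(Q[:,1])
    mb=(B&(z>.052)&(z<.07)&(y<.215)&(y>.12)); Q=P[mb]; r=cv2.minAreaRect((Q[:,:2]*1000).astype(np.float32)); print('box',r)
    Q=P[B&(z>.07)&(y<.21)]
    for zz in np.arange(.07,.18,.01):
        q=Q[(Q[:,2]>=zz)&(Q[:,2]<zz+.01)]
        if len(q): print(round(zz,2),len(q),np.round(np.r_[np.percentile(q[:,0],[0,50,100]),np.percentile(q[:,1],[0,50,100])],3))
```

```text
top0 lid ((495.1470031738281, 293.10137939453125), (148.72299194335938, 212.6454620361328), 86.36109161376953) 0.1448623037771932
box ((488.1357727050781, 183.29290771484375), (67.42485809326172, 150.60403442382812), 87.97222137451172)
0.07 42 [0.438 0.484 0.538 0.153 0.175 0.193]
0.08 39 [0.44  0.469 0.533 0.154 0.159 0.194]
0.09 47 [0.446 0.485 0.526 0.153 0.164 0.195]
0.1 77 [0.451 0.476 0.522 0.154 0.162 0.194]
0.11 48 [0.467 0.489 0.504 0.154 0.171 0.193]
0.12 5 [0.499 0.502 0.502 0.169 0.172 0.176]
0.13 1 [0.501 0.501 0.501 0.173 0.173 0.173]
0.14 5 [0.508 0.513 0.519 0.16  0.16  0.16 ]
0.15 20 [0.501 0.504 0.526 0.159 0.172 0.186]
0.16 76 [0.503 0.513 0.525 0.16  0.173 0.185]
scene0 lid ((494.48480224609375, 291.48260498046875), (148.82794189453125, 212.28656005859375), 86.18821716308594) 0.1431907137889715
box ((486.43951416015625, 170.43820190429688), (44.728790283203125, 150.46412658691406), 87.55630493164062)
0.07 91 [0.44  0.481 0.535 0.153 0.188 0.194]
0.08 95 [0.44  0.483 0.535 0.153 0.189 0.194]
0.09 95 [0.447 0.482 0.528 0.153 0.184 0.193]
0.1 109 [0.45  0.484 0.52  0.154 0.187 0.193]
0.11 30 [0.472 0.487 0.505 0.154 0.176 0.192]
0.12 3 [0.501 0.504 0.506 0.175 0.176 0.177]
0.13 1 [0.51  0.51  0.51  0.183 0.183 0.183]
0.14 10 [0.505 0.514 0.523 0.183 0.184 0.185]
0.15 33 [0.5   0.52  0.526 0.158 0.176 0.185]
0.16 86 [0.503 0.513 0.525 0.16  0.173 0.185]
```

```bash
cat >> h.py <<'E'
from scipy.spatial.transform import Rotation as Ro
BC=np.array([.4920,.2930]); BY=-.038
def bath(x,y): c,s=np.cos(BY),np.sin(BY); return BC+np.array([c*x-s*y,s*x+c*y])
def go(x,y,z,psi):
    """total turn (about tool axes, units) first, then total shift in the turned axes (units)"""
    s=sense(); R0=Ro.from_euler('xyz',s['orientation']); R1=Ro.from_euler('xyz',[np.pi,0,psi])
    w=(R0.inv()*R1).as_rotvec(); d=R1.inv().apply(np.array([x,y,z])-s['eef_pos'])
    print('turn',np.round(np.degrees(w)/5,2),'shift',np.round(d/.04,2),'| t %.1f'%s['clock'],'F',np.round(s['force'],1),'w %.4f'%s['grip_width'],'p',np.round(s['eef_pos'],4))
E
python3 - <<'E'
from h import *
P=np.pi+BY
h=bath(.067,-.120); print(h,bath(-.0445,-.12)); go(*h,.226,P)
E
```

```text
[0.55439273 0.17054124] [0.44297322 0.17477722]
turn [-0.02 -0.   -3.73] shift [ -7.89 -12.37  -0.  ] | t 0.1 F [-0.7 -0.4 -0.8] w 0.0931 p [0.2579 0.6772 0.2259]
```

>>> move_arm(
  deltas=[
    [-1,[0,0,0],[0,0,-0.93]],
    [-1,[0,0,0],[0,0,-0.93]],
    [-1,[0,0,0],[0,0,-0.93]],
    [-1,[0,0,0],[0,0,-0.94]],
    [-1,[-0.6,-0.95,0],[0,0,0]],
    [-1,[-0.6,-0.95,0],[0,0,0]],
    [-1,[-0.6,-0.95,0],[0,0,0]],
    [-1,[-0.6,-0.95,0],[0,0,0]],
    [-1,[-0.6,-0.95,0],[0,0,0]],
    [-1,[-0.6,-0.95,0],[0,0,0]],
  ],
)

```text
clock: 1.35
eef_pos: [0.3937, 0.4427, 0.2264]
orientation: [-3.141, -0.0, 3.103]
force: [0.5, 0.3, 0.9]
grip_width: 0.0012
gripper_force: 0.0
```

>>> move_arm(
  deltas=[
    [-1,[-0.6,-0.95,0],[0,0,0]],
    [-1,[-0.6,-0.95,0],[0,0,0]],
    [-1,[-0.6,-0.95,0],[0,0,0]],
    [-1,[-0.6,-0.95,0],[0,0,0]],
    [-1,[-0.6,-0.95,0],[0,0,0]],
    [-1,[-0.6,-0.95,0],[0,0,0]],
    [-1,[-0.6,-0.95,0],[0,0,0]],
    [-1,[0,0,0],[0,0,0]],
    [-1,[0,0,0],[0,0,0]],
    [-1,[0,0,0],[0,0,0]],
  ],
)

```text
clock: 2.6
eef_pos: [0.5502, 0.1734, 0.2266]
orientation: [3.141, -0.0, 3.105]
force: [0.4, 0.5, -0.3]
grip_width: 0.0005
gripper_force: 0.0
```

Run:
```python
from h import *
go(*bath(.067,-.12),.135,np.pi+BY)
im,P=cloud('wrist'); save(im,'w1.png')
```

```text
turn [ 0.   -0.    0.02] shift [-0.11 -0.07  2.29] | t 2.6 F [ 0.4  0.5 -0.3] w 0.0005 p [0.5502 0.1734 0.2266]
```

View pics/w1.png

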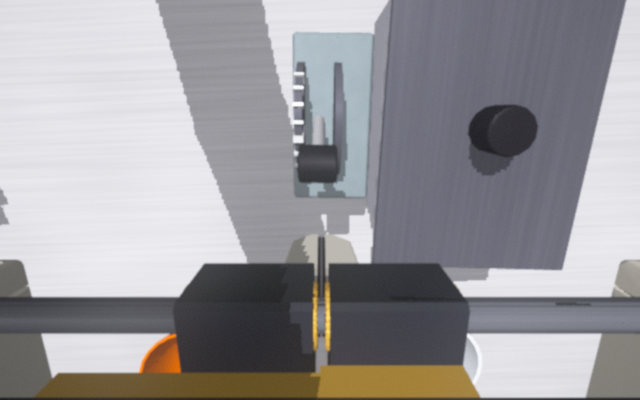

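>>> move_arm(
  deltas=[
    [-1,[-0.11,-0.07,0.8],[0,0,0]],
    [-1,[0,0,0.8],[0,0,0]],
    [-1,[0,0,0.7],[0,0,0]],
    [-1,[0.4,0,0],[0,0,0]],
    [-1,[0.4,0,0],[0,0,0]],
    [-1,[0.4,0,0],[0,0,0]],
    [-1,[0.4,0,0],[0,0,0]],
    [-1,[0.4,0,0],[0,0,0]],
    [-1,[0.4,0,0],[0,0,0]],
    [-1,[0,0,0],[0,0,0]],
  ],
)

```text
clock: 3.9
eef_pos: [0.4569, 0.1724, 0.1346]
orientation: [-3.14, -0.003, 3.104]
force: [1.2, 0.2, -0.5]
grip_width: 0.0005
gripper_force: 0.0
```

Run:
```python
from h import *
go(*bath(-.0445,-.12),.135,np.pi+BY)
```

```text
turn [-0.01 -0.03  0.01] shift [ 0.35  0.05 -0.01] | t 3.9 F [ 1.2  0.2 -0.5] w 0.0005 p [0.4569 0.1724 0.1346]
```

>>> move_arm(
  deltas=[
    [-1,[0.15,0,0],[0,0,0]],
    [-1,[0.1,0,0],[0,0,0]],
    [-1,[0.1,0,0],[0,0,0]],
    [-1,[0.05,0,0],[0,0,0]],
    [-1,[0,0,0],[0,0,0]],
    [-1,[0,0,0],[0,0,0]],
    [-1,[0,0,0],[0,0,0]],
    [-1,[0,0,0],[0,0,0]],
    [-1,[0,0,0],[0,0,0]],
    [-1,[0,0,0],[0,0,0]],
  ],
)

```text
clock: 5.15
eef_pos: [0.4448, 0.1733, 0.1346]
orientation: [3.141, 0.002, 3.102]
force: [7.9, -0.7, -4.8]
grip_width: 0.0002
gripper_force: 3.9
```

>>> move_arm(
  deltas=[
    [-1,[0.05,0,0],[0,0,0]],
    [-1,[0.05,0,0],[0,0,0]],
    [-1,[0.05,0,0],[0,0,0]],
    [-1,[0,0,0],[0,0,0]],
    [-1,[0,0,0],[0,0,0]],
    [-1,[0,0,0],[0,0,0]],
    [-1,[0,0,0],[0,0,0]],
    [-1,[0,0,0],[0,0,0]],
    [-1,[0,0,0],[0,0,0]],
    [-1,[0,0,0],[0,0,0]],
  ],
)

```text
clock: 6.4
eef_pos: [0.4444, 0.1737, 0.1352]
orientation: [3.138, 0.011, 3.1]
force: [25.0, -5.7, -16.1]
grip_width: 0.0002
gripper_force: 12.3
```

>>> move_arm(
  deltas=[
    [-1,[-0.4,0,0],[0,0,0]],
    [-1,[-0.4,0,0],[0,0,0]],
    [-1,[0,0,-0.8],[0,0,0]],
    [-1,[0,0,-0.8],[0,0,0]],
    [-1,[0,0,-0.8],[0,0,0]],
    [-1,[-0.6,0,-0.6],[0,0,0]],
    [0,[-0.6,0.6,0],[0,0,0]],
    [0,[-0.6,0.6,0],[0,0,0]],
    [0,[0,0,0],[0,0,0]],
    [0,[0,0,0],[0,0,0]],
  ],
)

```text
clock: 7.65
eef_pos: [0.5421, 0.2168, 0.254]
orientation: [-3.14, -0.002, 3.103]
force: [-0.6, -0.2, -0.7]
grip_width: 0.0361
gripper_force: 0.0
```

Run:
```python
from h import *
im,P=cloud('wrist'); save(im,'w2.png'); np.savez('w2.npz',im=im,P=P)
z=P[...,2]; 
def rect(m,t):
    Q=P[m]; r=cv2.minAreaRect((Q[:,:2]*1000).astype(np.float32)); print(t,len(Q),np.round(r[0],1),np.round(r[1],1),round(r[2],2),'z',np.round(np.percentile(Q[:,2],[10,50,90]),4))
v,u=np.mgrid[0:400,0:640]; U=(v<255)
rect(U&(z>.169)&(z<.182),'knob'); m=(U&(z>.139)&(z<.15)).astype(np.uint8);m=cv2.morphologyEx(m,cv2.MORPH_OPEN,np.ones((9,9)));k,l,st,c=cv2.connectedComponentsWithStats(m);rect(l==1+np.argmax(st[1:,4]),'lid')
m=(U&(z>.056)&(z<.068)).astype(np.uint8);m=cv2.morphologyEx(m,cv2.MORPH_OPEN,np.ones((3,3)));k,l,st,c=cv2.connectedComponentsWithStats(m)
for j in range(1,k):
    if st[j,4]>300: rect(l==j,'box')
rect(U&(z>.12)&(z<.15)&(P[...,1]<.2),'grip')
go(.495,.2925,.23,np.pi-.0637)
```

```text
knob 1639 [494.7 290.8] [30.5 31.4] 86.59 z [0.174  0.1755 0.1764]
lid 45328 [494.4 291.3] [148.9 197.4] 86.49 z [0.1448 0.1457 0.1466]
box 6818 [488.2 183.7] [ 67.1 150.8] 86.21 z [0.0617 0.0627 0.0638]
grip 1441 [426.1 175.4] [26.2 32.1] 87.42 z [0.1325 0.1423 0.1446]
turn [-0.01 -0.02  0.29] shift [1.29 1.82 0.61] | t 7.7 F [-0.5 -0.3  0.4] w 0.0397 p [0.542  0.2166 0.2543]
```

View pics/w2.png

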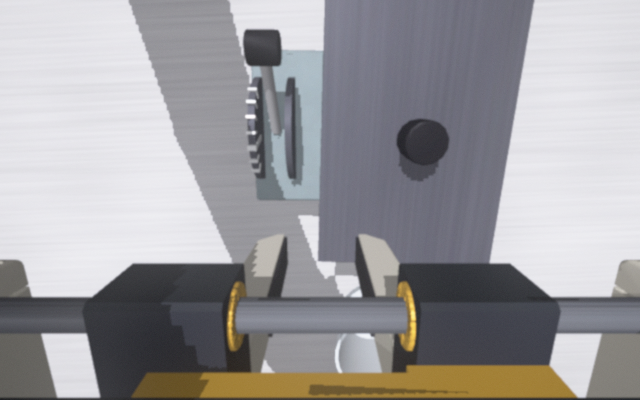

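>>> move_arm(
  deltas=[
    [0.4,[0,0,0],[0,0,0.29]],
    [0.4,[0.65,0.9,0],[0,0,0]],
    [0.4,[0.65,0.88,0],[0,0,0]],
    [0.4,[0,0,0],[0,0,0]],
    [0.4,[0,0,0.8],[0,0,0]],
    [0.4,[0,0,0.8],[0,0,0]],
    [0.4,[0,0,0.6],[0,0,0]],
    [0.4,[0,0,0],[0,0,0]],
    [0.4,[0,0,0],[0,0,0]],
    [0.4,[0,0,0],[0,0,0]],
  ],
)

```text
clock: 8.95
eef_pos: [0.4963, 0.2919, 0.1679]
orientation: [3.141, 0.002, 3.077]
force: [-0.0, 0.4, -0.1]
grip_width: 0.0645
gripper_force: 0.0
```

```bash
sed -i 's/^BC=.*/BC=np.array([.4948,.2875]); BY=-.064/' h.py
python3 - <<'E'
from h import *
go(.4947,.291,.160,np.pi-.064)
E
```

```text
turn [ 0.01  0.02 -0.  ] shift [ 0.04 -0.02  0.2 ] | t 8.9 F [-0.   0.4 -0.1] w 0.0645 p [0.4963 0.2919 0.1679]
```

>>> move_arm(
  deltas=[
    [0.4,[0.04,-0.02,0.2],[0,0,0]],
    [0.4,[0,0,0],[0,0,0]],
    [-1,[0,0,0],[0,0,0]],
    [-1,[0,0,0],[0,0,0]],
    [-1,[0,0,0],[0,0,0]],
    [-1,[0,0,0],[0,0,0]],
    [-1,[0,0,0],[0,0,0]],
    [-1,[0,0,0],[0,0,0]],
    [-1,[0,0,-0.3],[0,0,0]],
    [-1,[0,0,-0.5],[0,0,0]],
  ],
  force=40,
)

```text
clock: 10.2
eef_pos: [0.4934, 0.2906, 0.1907]
orientation: [-3.14, -0.002, 3.078]
force: [0.4, -0.9, -3.3]
grip_width: 0.0315
gripper_force: 40.0
```

Run:
```python
from h import *
go(.495,.505,.26,np.pi-.064)
```

```text
turn [-0.02 -0.02  0.  ] shift [ 0.3   5.35 -1.73] | t 10.2 F [ 0.4 -0.9 -3.3] w 0.0315 p [0.4934 0.2906 0.1907]
```

>>> move_arm(
  deltas=[
    [-1,[0,0,-0.6],[0,0,0]],
    [-1,[0.05,0.7,0],[0,0,0]],
    [-1,[0.05,0.8,0],[0,0,0]],
    [-1,[0.05,0.8,0],[0,0,0]],
    [-1,[0.05,0.8,0],[0,0,0]],
    [-1,[0.05,0.8,0],[0,0,0]],
    [-1,[0.05,0.8,0],[0,0,0]],
    [-1,[0,0.65,0],[0,0,0]],
    [-1,[0,0,0],[0,0,0]],
    [-1,[0,0,0],[0,0,0]],
  ],
)

```text
clock: 11.45
eef_pos: [0.4956, 0.5043, 0.2146]
orientation: [-3.14, -0.0, 3.078]
force: [1.3, -0.2, -3.3]
grip_width: 0.031
gripper_force: 40.0
```

>>> move_arm(
  deltas=[
    [-1,[0,0,0.8],[0,0,0]],
    [-1,[0,0,0.8],[0,0,0]],
    [-1,[0,0,0.8],[0,0,0]],
    [-1,[0,0,0.8],[0,0,0]],
    [-1,[0,0,0.8],[0,0,0]],
    [-1,[0,0,0.2],[0,0,0]],
    [-1,[0,0,0.1],[0,0,0]],
    [-1,[0,0,0],[0,0,0]],
    [-1,[0,0,0],[0,0,0]],
    [-1,[0,0,0],[0,0,0]],
  ],
)

```text
clock: 12.7
eef_pos: [0.4958, 0.5058, 0.0435]
orientation: [3.141, 0.001, 3.078]
force: [0.2, 0.0, -3.8]
grip_width: 0.0308
gripper_force: 40.0
```

Run:
```python
from h import *
go(.495,.505,.019,np.pi-.064)
```

```text
turn [0.01 0.01 0.  ] shift [ 0.02 -0.02  0.61] | t 12.7 F [ 0.2  0.  -3.8] w 0.0308 p [0.4958 0.5058 0.0435]
```

>>> move_arm(
  deltas=[
    [-1,[0,0,0.3],[0,0,0]],
    [-1,[0,0,0.15],[0,0,0]],
    [-1,[0,0,0.1],[0,0,0]],
    [-1,[0,0,0.04],[0,0,0]],
    [-1,[0,0,0],[0,0,0]],
    [-1,[0,0,0],[0,0,0]],
    [-1,[0,0,0],[0,0,0]],
    [-1,[0,0,0],[0,0,0]],
    [-1,[0,0,0],[0,0,0]],
    [-1,[0,0,0],[0,0,0]],
  ],
)

```text
clock: 13.95
eef_pos: [0.4956, 0.5055, 0.019]
orientation: [3.142, 0.0, 3.078]
force: [0.9, 0.4, -3.2]
grip_width: 0.0313
gripper_force: 40.0
```

>>> move_arm(
  deltas=[
    [-1,[0,0,0.04],[0,0,0]],
    [-1,[0,0,0.03],[0,0,0]],
    [-1,[0,0,0],[0,0,0]],
    [0.4,[0,0,0],[0,0,0]],
    [0.4,[0,0,0],[0,0,0]],
    [0.4,[0,0,0],[0,0,0]],
    [0.4,[0,0,0],[0,0,0]],
    [0.4,[0,0,-0.3],[0,0,0]],
    [0.4,[0,0,-0.9],[0,0,0]],
    [0.4,[0,0,-1],[0,0,0]],
  ],
)

```text
clock: 15.2
eef_pos: [0.4954, 0.5053, 0.1054]
orientation: [-3.141, -0.0, 3.078]
force: [1.4, 0.0, 0.3]
grip_width: 0.0651
gripper_force: 0.0
```

>>> move_arm(
  deltas=[
    [0.4,[0,0,-1],[0,0,0]],
    [0.4,[0,0,-1],[0,0,0]],
    [0.4,[0,0,-1],[0,0,0]],
    [-0.55,[0,-0.9,-0.6],[0,0,0]],
    [-0.55,[-0.4,-0.9,0],[0,0,0]],
    [-0.55,[-0.4,-0.9,0],[0,0,0]],
    [-0.55,[-0.4,-0.9,0],[0,0,0]],
    [-0.55,[-0.4,-0.9,0],[0,0,0]],
    [-0.55,[0,0,0],[0,0,0]],
    [-0.55,[0,0,0],[0,0,0]],
  ],
)

```text
clock: 16.45
eef_pos: [0.5478, 0.3224, 0.2489]
orientation: [3.141, 0.0, 3.078]
force: [0.4, 0.2, -0.6]
grip_width: 0.0209
gripper_force: 0.0
```

Run:
```python
from h import *
go(.495,.505,.3,np.pi-.064)
im,P=cloud('wrist'); save(im,'w3.png'); np.savez('w3.npz',im=im,P=P)
im,P=cloud('top'); np.savez('top1.npz',im=im,P=P)
m=(P[...,2]<.01)&(P[...,2]>.002)&(P[...,1]>.4)&(im.max(-1)<100)
m=(P[...,2]>.025)&(P[...,2]<.045)&(P[...,1]>.42)&(P[...,1]<.6)&(abs(P[...,0]-.5)<.1); print(m.sum(),P[m].mean(0))
```

```text
turn [0.01 0.   0.01] shift [ 1.61  4.47 -1.28] | t 16.4 F [ 0.4  0.2 -0.6] w 0.0209 p [0.5478 0.3224 0.2489]
0 [nan nan nan]<stdin>:6: RuntimeWarning: Mean of empty slice.
  ret = um.true_divide(
```

View pics/w3.png

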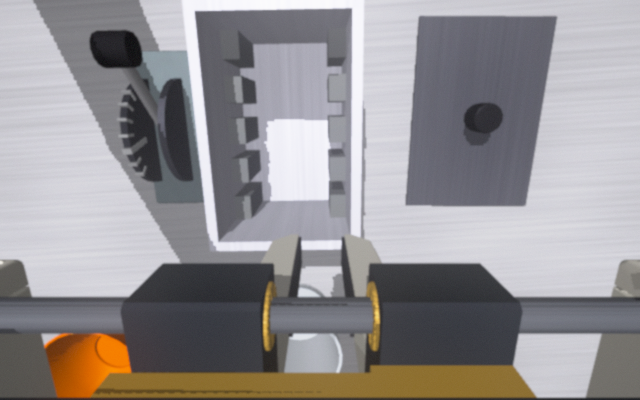

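Run:
```python
from h import *
f=np.load('w3.npz'); P=f['P']; z=P[...,2]; v,u=np.mgrid[0:400,0:640]
m=(v<255)&(z>.134)&(z<.147)&(P[...,1]>.2)
def rect(Q,t): r=cv2.minAreaRect((Q[:,:2]*1000).astype(np.float32)); print(t,len(Q),np.round(r[0],1),np.round(r[1],1),round(r[2],2),'z',np.median(Q[:,2])); return r
r=rect(P[m],'rim')
c=np.array(r[0])/1000
Q=P[(v<235)&(z>.072)&(z<.084)&(abs(P[...,0]-c[0])<.09)&(abs(P[...,1]-c[1])<.06)]
th=np.radians(r[2]-90); d=Q[:,:2]-c; R=np.array([[np.cos(th),np.sin(th)],[-np.sin(th),np.cos(th)]]); b=d@R.T*1000
for sgn in (1,-1):
    q=b[(b[:,1]*sgn>0)]; h,e=np.histogram(q[:,0],np.arange(-90,92,3)); print(sgn,list(zip(e.astype(int).tolist(),h.tolist())),np.percentile(q[:,1],[1,99]))
kn=(z>.027)&(z<.045)&(P[...,1]>.44)&(v<255); print('knob',P[kn].mean(0)); m=(v<255)&(z<.012)&(z>-.002)&(P[...,1]>.4)&(f['im'].max(-1)<130); rect(P[m],'lid')
```

```text
rim 8923 [493.5 292.1] [128.6 191.8] 87.28 z 0.14054648949928303
1 [(-90, 207), (-87, 61), (-84, 68), (-81, 70), (-78, 60), (-75, 68), (-72, 65), (-69, 61), (-66, 54), (-63, 4), (-60, 3), (-57, 3), (-54, 4), (-51, 57), (-48, 68), (-45, 54), (-42, 72), (-39, 54), (-36, 66), (-33, 59), (-30, 54), (-27, 20), (-24, 4), (-21, 3), (-18, 3), (-15, 21), (-12, 54), (-9, 54), (-6, 65), (-3, 55), (0, 51), (3, 51), (6, 51), (9, 50), (12, 4), (15, 3), (18, 3), (21, 3), (24, 44), (27, 51), (30, 51), (33, 51), (36, 51), (39, 51), (42, 52), (45, 50), (48, 33), (51, 3), (54, 3), (57, 3), (60, 3), (63, 65), (66, 53), (69, 44), (72, 48), (75, 50), (78, 50), (81, 48), (84, 53), (87, 164)] [ 4.12012993 56.09956542]
-1 [(-90, 129), (-87, 75), (-84, 84), (-81, 81), (-78, 72), (-75, 74), (-72, 74), (-69, 77), (-66, 66), (-63, 11), (-60, 13), (-57, 12), (-54, 13), (-51, 62), (-48, 80), (-45, 64), (-42, 69), (-39, 73), (-36, 62), (-33, 79), (-30, 62), (-27, 24), (-24, 13), (-21, 9), (-18, 10), (-15, 20), (-12, 69), (-9, 61), (-6, 61), (-3, 65), (0, 68), (3, 64), (6, 61), (9, 53), (12, 10), (15, 10), (18, 10), (21, 11), (24, 50), (27, 60), (30, 59), (33, 60), (36, 57), (39, 56), (42, 56), (45, 57), (48, 27), (51, 10), (54, 10), (57, 8), (60, 10), (63, 76), (66, 51), (69, 55), (72, 56), (75, 56), (78, 51), (81, 46), (84, 54), (87, 178)] [-56.20692407  -4.5743861 ]
knob [0.495996   0.50194596 0.03489879]
lid 22994 [495.8 503.9] [148.4 209.4] 86.32 z 0.0056475803717878
```

>>> move_arm(
  deltas=[
    [-0.55,[0,0,0],[0,0,1]],
    [-0.55,[0,0,0],[0,0,1]],
    [-0.55,[0,0,0],[0,0,1]],
    [-0.55,[0,0,0],[0,0,1]],
    [-0.55,[0,0,0],[0,0,1]],
    [-0.55,[0,0,0],[0,0,1]],
    [-0.55,[0,0,0],[0,0,1]],
    [-0.55,[0,0,0],[0,0,1]],
    [-0.55,[0,0,0],[0,0,1]],
    [-0.55,[0,0,0],[0,0,1]],
  ],
)

```text
clock: 17.8
eef_pos: [0.5473, 0.3233, 0.2482]
orientation: [-3.142, -0.0, 2.205]
force: [-0.2, 0.3, 0.3]
grip_width: 0.021
gripper_force: 0.0
```

>>> move_arm(
  deltas=[
    [-0.55,[0,0,0],[0,0,1]],
    [-0.55,[0,0,0],[0,0,1]],
    [-0.55,[0,0,0],[0,0,1]],
    [-0.55,[0,0,0],[0,0,1]],
    [-0.55,[0,0,0],[0,0,0.94]],
    [-0.55,[-0.95,-0.24,0],[0,0,0]],
    [-0.55,[-0.95,-0.24,0],[0,0,0]],
    [-0.55,[-0.95,-0.24,0],[0,0,0]],
    [-0.55,[-0.95,-0.24,0],[0,0,0]],
    [-0.55,[-0.95,-0.24,0],[0,0,0]],
  ],
)

```text
clock: 19.05
eef_pos: [0.5391, 0.1263, 0.2483]
orientation: [3.141, -0.0, 1.777]
force: [0.2, 0.5, 0.5]
grip_width: 0.0211
gripper_force: 0.0
```

>>> move_arm(
  deltas=[
    [-0.55,[-0.95,-0.24,0],[0,0,0]],
    [-0.55,[-0.95,-0.24,0],[0,0,0]],
    [-0.55,[-0.95,-0.24,0],[0,0,0]],
    [-0.55,[-0.95,-0.24,0],[0,0,0]],
    [-0.55,[-0.95,-0.24,0],[0,0,0]],
    [-0.55,[-0.95,-0.24,0],[0,0,0]],
    [-0.55,[-0.95,-0.24,0],[0,0,0]],
    [-0.55,[-0.95,-0.24,0],[0,0,0]],
    [-0.55,[-0.95,-0.24,0],[0,0,0]],
    [-0.55,[0,0,0],[0,0,0]],
  ],
)

```text
clock: 20.3
eef_pos: [0.5239, -0.2285, 0.2484]
orientation: [3.141, 0.001, 1.772]
force: [-0.6, -0.5, -0.1]
grip_width: 0.021
gripper_force: 0.0
```

```bash
sed -i 's/^BC=.*/BC=np.array([.4935,.2921]); BY=-.0475/' h.py
cat >> h.py <<'E'
BRD={'A':(.5237,-.268),'B':(.4868,-.276),'C':(.4496,-.2836),'D':(.4134,-.2955)}
RP=np.pi/2+.203; BP=np.pi/2+BY
E
python3 - <<'E'
from h import *
go(*BRD['A'],.108,RP); print(np.round(sense()['qpos'],2))
f=np.load('top1.npz');im,P=f['im'].astype(int),f['P']; x,y,z=np.moveaxis(P,-1,0)
W=(im.min(-1)>120)&(y<-.1)&(y>-.45)&(x>.35)&(x<.7)&(z>.08)
k,l,st,c=cv2.connectedComponentsWithStats(W.astype(np.uint8))
for j in range(1,k):
    if st[j,4]>15: r=cv2.minAreaRect((P[l==j][:,:2]*1000).astype(np.float32)); print(np.round(r[0],1),np.round(r[1],1),round(r[2],1))
E
```

```text
turn [ 0.    0.01 -0.03] shift [-0.97 -0.2   3.51] | t 20.3 F [-0.6 -0.5 -0.1] w 0.0210 p [ 0.5239 -0.2285  0.2484]
[ 0.06  0.4   0.35  1.95 -0.18  0.82  0.71]
[ 523.6 -266.6] [ 8.5 97.8] 11.4
[ 486.8 -275.9] [ 8. 97.] 11.4
[ 449.7 -284.4] [  8. 100.] 11.7
[ 413.4 -295.7] [ 8.  96.1] 11.6
```

>>> move_arm(
  deltas=[
    [-0.55,[-0.97,-0.2,0],[0,0,0]],
    [-0.55,[0,0,0],[0,0,0]],
    [-0.55,[0,0,0.9],[0,0,0]],
    [-0.55,[0,0,0.9],[0,0,0]],
    [-0.55,[0,0,0.9],[0,0,0]],
    [-0.55,[0,0,0.5],[0,0,0]],
    [-0.55,[0,0,0.3],[0,0,0]],
    [-0.55,[0,0,0],[0,0,0]],
    [-0.55,[0,0,0],[0,0,0]],
    [-1,[0,0,0],[0,0,0]],
  ],
  force=20,
)

```text
clock: 21.55
eef_pos: [0.5244, -0.266, 0.1091]
orientation: [3.14, 0.001, 1.774]
force: [0.4, -1.2, 0.7]
grip_width: 0.0147
gripper_force: 0.0
```

>>> move_arm(
  deltas=[
    [-1,[0,0,0],[0,0,0]],
    [-1,[0,0,0],[0,0,0]],
    [-1,[0,0,0],[0,0,0]],
    [-1,[0,0,-0.5],[0,0,0]],
    [-1,[0,0,-0.8],[0,0,0]],
    [-1,[0,0,-0.9],[0,0,0]],
    [-1,[0,0,-0.9],[0,0,0]],
    [-1,[0,0,-0.9],[0,0,0]],
    [-1,[0,0,0],[0,0,0]],
    [-1,[0,0,0],[0,0,0]],
  ],
)

```text
clock: 22.8
eef_pos: [0.5235, -0.2656, 0.2676]
orientation: [-3.141, -0.001, 1.774]
force: [-0.7, 1.1, -1.1]
grip_width: 0.0079
gripper_force: 20.0
```

Run:
```python
from h import *
go(*bath(.057,0),.27,BP)
```

```text
turn [-0.01 -0.01  2.88] shift [ 1.389e+01  1.000e-02 -6.000e-02] | t 22.8 F [-0.7  1.1 -1.1] w 0.0079 p [ 0.5235 -0.2656  0.2676]
```

>>> move_arm(
  deltas=[
    [-1,[0,0,0],[0,0,0.96]],
    [-1,[0,0,0],[0,0,0.96]],
    [-1,[0,0,-0.1],[0,0,0.96]],
    [-1,[0.9,0,0],[0,0,0]],
    [-1,[1,0,0],[0,0,0]],
    [-1,[1,0,0],[0,0,0]],
    [-1,[1,0,0],[0,0,0]],
    [-1,[1,0,0],[0,0,0]],
    [-1,[1,0,0],[0,0,0]],
    [-1,[1,0,0],[0,0,0]],
  ],
)

```text
clock: 24.05
eef_pos: [0.5363, 0.011, 0.2708]
orientation: [-3.139, 0.001, 1.523]
force: [-0.4, -0.3, -0.4]
grip_width: 0.0081
gripper_force: 20.0
```

>>> move_arm(
  deltas=[
    [-1,[1,0,0],[0,0,0]],
    [-1,[1,0,0],[0,0,0]],
    [-1,[1,0,0],[0,0,0]],
    [-1,[1,0,0],[0,0,0]],
    [-1,[1,0,0],[0,0,0]],
    [-1,[1,0,0],[0,0,0]],
    [-1,[0.99,0,0],[0,0,0]],
    [-1,[0,0,0],[0,0,0]],
    [-1,[0,0,0],[0,0,0]],
    [-1,[0,0,0],[0,0,0]],
  ],
)

```text
clock: 25.3
eef_pos: [0.5505, 0.2873, 0.2718]
orientation: [-3.141, 0.001, 1.521]
force: [0.4, 0.2, -2.2]
grip_width: 0.008
gripper_force: 20.0
```

Run:
```python
from h import *
go(*bath(.057,0),.108,BP)
im,P=cloud('top'); save(im,'t2.png'); np.savez('t2.npz',im=im,P=P)
im,P=cloud('scene'); save(im[220:400,260:460].repeat(3,0).repeat(3,1),'s2.png')
```

```text
turn [-0.01  0.01 -0.03] shift [ 0.05 -0.    4.1 ] | t 25.3 F [ 0.4  0.2 -2.2] w 0.0080 p [0.5505 0.2873 0.2718]
```

View pics/s2.png

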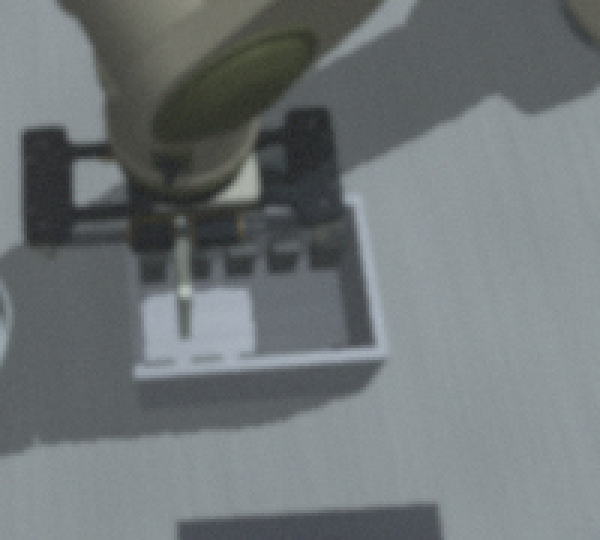

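>>> move_arm(
  deltas=[
    [-1,[0.05,0,0.9],[0,0,0]],
    [-1,[0,0,0.9],[0,0,0]],
    [-1,[0,0,0.4],[0,0,0]],
    [-1,[0,0,0.4],[0,0,0]],
    [-1,[0,0,0.4],[0,0,0]],
    [-1,[0,0,0.4],[0,0,0]],
    [-1,[0,0,0.4],[0,0,0]],
    [-1,[0,0,0.15],[0,0,0]],
    [-1,[0,0,0],[0,0,0]],
    [-1,[0,0,0],[0,0,0]],
  ],
)

```text
clock: 26.65
eef_pos: [0.5509, 0.2911, 0.1147]
orientation: [3.141, -0.0, 1.523]
force: [-0.2, 0.5, -0.4]
grip_width: 0.0082
gripper_force: 20.0
```

>>> move_arm(
  deltas=[
    [-1,[0,0,0.08],[0,0,0]],
    [-1,[0,0,0.05],[0,0,0]],
    [-1,[0,0,0],[0,0,0]],
    [-0.68,[0,0,0],[0,0,0]],
    [-0.68,[0,0,0],[0,0,0]],
    [-0.68,[0,0,0],[0,0,0]],
    [-0.68,[0,0,-0.3],[0,0,0]],
    [-0.68,[0,0,-0.7],[0,0,0]],
    [-0.68,[0,0,-0.9],[0,0,0]],
    [-0.68,[0,0,-0.9],[0,0,0]],
  ],
)

```text
clock: 27.9
eef_pos: [0.5506, 0.2908, 0.2229]
orientation: [3.141, -0.0, 1.523]
force: [0.5, 0.1, -0.3]
grip_width: 0.0146
gripper_force: 0.0
```

Run:
```python
from h import *
go(*BRD['B'],.22,RP)
im,P=cloud('wrist'); save(im,'w4.png')
x,y,z=np.moveaxis(P,-1,0); W=(im.min(-1)>120)&(z>.1)&(z<.135)&(abs(x-.55)<.06)&(abs(y-.29)<.06)
print(W.sum(),np.nanmedian(z[W]) if W.any() else 0)
```

```text
turn [ 0.   -0.   -2.88] shift [-13.56  -4.42   0.07] | t 27.9 F [ 0.5  0.1 -0.3] w 0.0146 p [0.5506 0.2908 0.2229]
1404 0.12857982360816095
```

View pics/w4.png

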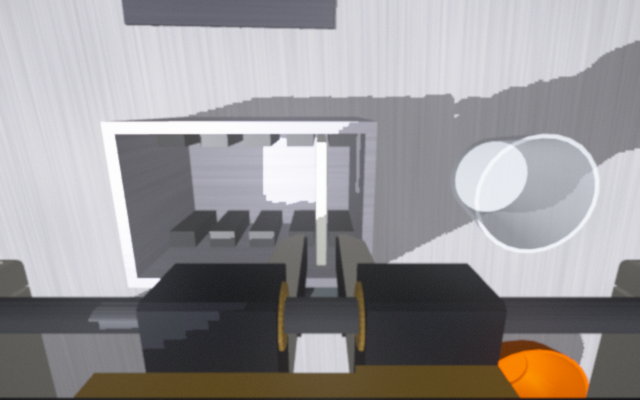

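>>> move_arm(
  deltas=[
    [-0.55,[0,0,0],[0,0,-0.96]],
    [-0.55,[0,0,0],[0,0,-0.96]],
    [-0.55,[0,0,0],[0,0,-0.96]],
    [-0.55,[-0.97,-0.32,0],[0,0,0]],
    [-0.55,[-0.97,-0.32,0],[0,0,0]],
    [-0.55,[-0.97,-0.32,0],[0,0,0]],
    [-0.55,[-0.97,-0.32,0],[0,0,0]],
    [-0.55,[-0.97,-0.32,0],[0,0,0]],
    [-0.55,[-0.97,-0.32,0],[0,0,0]],
    [-0.55,[-0.97,-0.32,0],[0,0,0]],
  ],
)

```text
clock: 29.2
eef_pos: [0.5176, 0.0055, 0.2218]
orientation: [3.14, 0.0, 1.774]
force: [0.9, 0.1, -0.0]
grip_width: 0.0209
gripper_force: 0.0
```

>>> move_arm(
  deltas=[
    [-0.55,[-0.97,-0.32,0],[0,0,0]],
    [-0.55,[-0.97,-0.32,0],[0,0,0]],
    [-0.55,[-0.97,-0.32,0],[0,0,0]],
    [-0.55,[-0.97,-0.32,0],[0,0,0]],
    [-0.55,[-0.97,-0.31,0],[0,0,0]],
    [-0.55,[-0.97,-0.31,0],[0,0,0]],
    [-0.55,[-0.97,-0.31,0],[0,0,0]],
    [-0.55,[0,0,0],[0,0,0]],
    [-0.55,[0,0,0],[0,0,0]],
    [-0.55,[0,0,0],[0,0,0]],
  ],
)

```text
clock: 30.45
eef_pos: [0.4863, -0.2758, 0.2212]
orientation: [3.141, -0.0, 1.776]
force: [-0.3, -0.5, -0.4]
grip_width: 0.0212
gripper_force: 0.0
```

Run:
```python
from h import *
go(*BRD['B'],.109,RP)
```

```text
turn [ 0.   -0.    0.03] shift [-0.01  0.01  2.81] | t 30.4 F [-0.3 -0.5 -0.4] w 0.0212 p [ 0.4863 -0.2758  0.2212]
```

>>> move_arm(
  deltas=[
    [-0.55,[0,0,0.9],[0,0,0]],
    [-0.55,[0,0,0.9],[0,0,0]],
    [-0.55,[0,0,0.5],[0,0,0]],
    [-0.55,[0,0,0.5],[0,0,0]],
    [-0.55,[0,0,0],[0,0,0]],
    [-0.55,[0,0,0],[0,0,0]],
    [-1,[0,0,0],[0,0,0]],
    [-1,[0,0,0],[0,0,0]],
    [-1,[0,0,0],[0,0,0]],
    [-1,[0,0,0],[0,0,0]],
  ],
)

```text
clock: 31.7
eef_pos: [0.4864, -0.277, 0.1098]
orientation: [3.141, 0.0, 1.774]
force: [-0.5, -0.0, 6.3]
grip_width: 0.0081
gripper_force: 20.0
```

>>> move_arm(
  deltas=[
    [-1,[0,0,-0.5],[0,0,0]],
    [-1,[0,0,-0.9],[0,0,0]],
    [-1,[0,0,-0.9],[0,0,0]],
    [-1,[0,0,-0.9],[0,0,0]],
    [-1,[0,0,-0.8],[0,0,0]],
    [-1,[0,0,0],[0,0,0.96]],
    [-1,[0,0,0],[0,0,0.96]],
    [-1,[0,0,0],[0,0,0.96]],
    [-1,[1,0,0],[0,0,0]],
    [-1,[1,0,0],[0,0,0]],
  ],
)

```text
clock: 32.95
eef_pos: [0.4895, -0.1964, 0.269]
orientation: [-3.141, -0.0, 1.521]
force: [0.9, -0.5, -1.2]
grip_width: 0.0081
gripper_force: 20.0
```

>>> move_arm(
  deltas=[
    [-1,[1,0,0],[0,0,0]],
    [-1,[1,0,0],[0,0,0]],
    [-1,[1,0,0],[0,0,0]],
    [-1,[1,0,0],[0,0,0]],
    [-1,[1,0,0],[0,0,0]],
    [-1,[1,0,0],[0,0,0]],
    [-1,[1,0,0],[0,0,0]],
    [-1,[1,0,0],[0,0,0]],
    [-1,[1,0,0],[0,0,0]],
    [-1,[1,0,0],[0,0,0]],
  ],
)

```text
clock: 34.2
eef_pos: [0.5087, 0.2036, 0.2691]
orientation: [3.142, -0.0, 1.523]
force: [1.3, 0.8, -1.4]
grip_width: 0.0078
gripper_force: 20.0
```

>>> move_arm(
  deltas=[
    [-1,[1,0,0],[0,0,0]],
    [-1,[1,-0.04,0],[0,0,0]],
    [-1,[0.19,0,0],[0,0,0]],
    [-1,[0,0,0],[0,0,0]],
    [-1,[0,0,0],[0,0,0]],
    [-1,[0,0,0],[0,0,0]],
    [-1,[0,0,0],[0,0,0]],
    [-1,[0,0,0],[0,0,0]],
    [-1,[0,0,0],[0,0,0]],
    [-1,[0,0,0],[0,0,0]],
  ],
)

```text
clock: 35.45
eef_pos: [0.5116, 0.29, 0.269]
orientation: [3.142, 0.0, 1.523]
force: [-0.3, -0.0, -0.1]
grip_width: 0.008
gripper_force: 20.0
```

Run:
```python
from h import *
go(*bath(.019,0),.109,BP)
```

```text
turn [ 0.  0. -0.] shift [0.03 0.02 4.  ] | t 35.5 F [-0.3 -0.  -0.1] w 0.0080 p [0.5116 0.29   0.269 ]
```

>>> move_arm(
  deltas=[
    [-1,[0.03,0.02,0.9],[0,0,0]],
    [-1,[0,0,0.9],[0,0,0]],
    [-1,[0,0,0.4],[0,0,0]],
    [-1,[0,0,0.4],[0,0,0]],
    [-1,[0,0,0.4],[0,0,0]],
    [-1,[0,0,0.4],[0,0,0]],
    [-1,[0,0,0.35],[0,0,0]],
    [-1,[0,0,0.2],[0,0,0]],
    [-1,[0,0,0],[0,0,0]],
    [-1,[0,0,0],[0,0,0]],
  ],
)

```text
clock: 36.7
eef_pos: [0.5126, 0.2912, 0.1113]
orientation: [3.141, -0.0, 1.523]
force: [0.1, -0.8, -1.4]
grip_width: 0.0076
gripper_force: 20.0
```

>>> move_arm(
  deltas=[
    [-1,[0,0,0.03],[0,0,0]],
    [-0.68,[0,0,0],[0,0,0]],
    [-0.68,[0,0,0],[0,0,0]],
    [-0.68,[0,0,-0.4],[0,0,0]],
    [-0.68,[0,0,-0.8],[0,0,0]],
    [-0.68,[0,0,-0.8],[0,0,0]],
    [-0.68,[0,0,-0.8],[0,0,0]],
    [-0.55,[0,0,0],[0,0,-0.96]],
    [-0.55,[0,0,0],[0,0,-0.96]],
    [-0.55,[0,0,0],[0,0,-0.96]],
  ],
)

```text
clock: 37.95
eef_pos: [0.5125, 0.2911, 0.2232]
orientation: [3.14, -0.0, 1.777]
force: [-0.1, 0.2, -0.6]
grip_width: 0.0212
gripper_force: 0.0
```

>>> move_arm(
  deltas=[
    [-0.55,[-0.98,-0.32,0],[0,0,0]],
    [-0.55,[-0.98,-0.32,0],[0,0,0]],
    [-0.55,[-0.98,-0.32,0],[0,0,0]],
    [-0.55,[-0.98,-0.32,0],[0,0,0]],
    [-0.55,[-0.98,-0.32,0],[0,0,0]],
    [-0.55,[-0.98,-0.32,0],[0,0,0]],
    [-0.55,[-0.98,-0.32,0],[0,0,0]],
    [-0.55,[-0.98,-0.32,0],[0,0,0]],
    [-0.55,[-0.98,-0.32,0],[0,0,0]],
    [-0.55,[-0.98,-0.32,0],[0,0,0]],
  ],
)

```text
clock: 39.2
eef_pos: [0.4662, -0.12, 0.223]
orientation: [3.14, 0.0, 1.774]
force: [1.2, -0.0, -0.2]
grip_width: 0.021
gripper_force: 0.0
```

>>> move_arm(
  deltas=[
    [-0.55,[-0.98,-0.31,0],[0,0,0]],
    [-0.55,[-0.98,-0.31,0],[0,0,0]],
    [-0.55,[-0.98,-0.31,0],[0,0,0]],
    [-0.55,[-0.98,-0.31,0],[0,0,0]],
    [-0.55,[0,0,0],[0,0,0]],
    [-0.55,[0,0,0],[0,0,0]],
    [-0.55,[0,0,0],[0,0,0]],
    [-0.55,[0,0,0],[0,0,0]],
    [-0.55,[0,0,0],[0,0,0]],
    [-0.55,[0,0,0],[0,0,0]],
  ],
)

```text
clock: 40.45
eef_pos: [0.4495, -0.2819, 0.2218]
orientation: [3.142, -0.0, 1.775]
force: [0.6, -0.2, 0.3]
grip_width: 0.021
gripper_force: 0.0
```

Run:
```python
from h import *
go(.4496,-.2845,.109,RP)
im,P=cloud('top'); x,y,z=np.moveaxis(P,-1,0)
def brds(y0,y1):
    W=(im.min(-1)>110)&(y<y1)&(y>y0)&(x>.35)&(x<.6)&(z>.1)&(z<.134)
    k,l,st,c=cv2.connectedComponentsWithStats(W.astype(np.uint8))
    for j in range(1,k):
        if st[j,4]>15: r=cv2.minAreaRect((P[l==j][:,:2]*1000).astype(np.float32)); print(np.round(r[0],1),np.round(r[1],1),round(r[2],1),np.median(P[l==j][:,2]))
brds(.23,.355)
print(bath(.057,0),bath(.019,0))
m=(z>.027)&(z<.045)&(y>.42)&(y<.6)&(abs(x-.5)<.12); print('knob',m.sum(),P[m].mean(0))
save(im,'t3.png')
```

```text
turn [ 0.   -0.    0.01] shift [-0.06 -0.01  2.82] | t 40.5 F [ 0.6 -0.2  0.3] w 0.0210 p [ 0.4495 -0.2819  0.2218]
[549.5 289.5] [99.1  8.7] 87.4 0.1265926206192528
[512.1 295.9] [106.   11.2] 85.2 0.12675384123399955
[0.55043571 0.28939352] [0.51247857 0.29119784]
knob 95 [0.46848365 0.5213274  0.03400298]
```

>>> move_arm(
  deltas=[
    [-0.55,[-0.06,0,0.9],[0,0,0]],
    [-0.55,[0,0,0.9],[0,0,0]],
    [-0.55,[0,0,0.5],[0,0,0]],
    [-0.55,[0,0,0.5],[0,0,0]],
    [-0.55,[0,0,0],[0,0,0]],
    [-0.55,[0,0,0],[0,0,0]],
    [-1,[0,0,0],[0,0,0]],
    [-1,[0,0,0],[0,0,0]],
    [-1,[0,0,0],[0,0,0]],
    [-1,[0,0,0],[0,0,0]],
  ],
)

```text
clock: 41.75
eef_pos: [0.4501, -0.2847, 0.1106]
orientation: [3.141, 0.001, 1.774]
force: [-1.0, 0.5, 7.6]
grip_width: 0.0078
gripper_force: 20.0
```

>>> move_arm(
  deltas=[
    [-1,[0,0,-0.5],[0,0,0]],
    [-1,[0,0,-0.9],[0,0,0]],
    [-1,[0,0,-0.9],[0,0,0]],
    [-1,[0,0,-0.9],[0,0,0]],
    [-1,[0,0,-0.8],[0,0,0]],
    [-1,[0,0,0],[0,0,0.96]],
    [-1,[0,0,0],[0,0,0.96]],
    [-1,[0,0,0],[0,0,0.96]],
    [-1,[1,0,0],[0,0,0]],
    [-1,[1,0,0],[0,0,0]],
  ],
)

```text
clock: 43.0
eef_pos: [0.4534, -0.2038, 0.2698]
orientation: [-3.142, -0.0, 1.522]
force: [0.6, -0.4, -0.2]
grip_width: 0.0073
gripper_force: 20.0
```

>>> move_arm(
  deltas=[
    [-1,[1,0,0],[0,0,0]],
    [-1,[1,0,0],[0,0,0]],
    [-1,[1,0,0],[0,0,0]],
    [-1,[1,0,0],[0,0,0]],
    [-1,[1,0,0],[0,0,0]],
    [-1,[1,0,0],[0,0,0]],
    [-1,[1,0,0],[0,0,0]],
    [-1,[1,0,0],[0,0,0]],
    [-1,[1,0,0],[0,0,0]],
    [-1,[1,0,0],[0,0,0]],
  ],
)

```text
clock: 44.25
eef_pos: [0.4726, 0.1961, 0.2699]
orientation: [3.141, -0.0, 1.523]
force: [0.8, 0.5, -0.5]
grip_width: 0.0077
gripper_force: 20.0
```

>>> move_arm(
  deltas=[
    [-1,[1,0,0],[0,0,0]],
    [-1,[1,-0.07,0],[0,0,0]],
    [-1,[0.45,0,0],[0,0,0]],
    [-1,[0,0,0],[0,0,0]],
    [-1,[0,0,0],[0,0,0]],
    [-1,[0,0,0],[0,0,0]],
    [-1,[0,0,0],[0,0,0]],
    [-1,[0,0,0],[0,0,0]],
    [-1,[0,0,0],[0,0,0]],
    [-1,[0,0,0],[0,0,0]],
  ],
)

```text
clock: 45.5
eef_pos: [0.4747, 0.2929, 0.2698]
orientation: [3.142, 0.0, 1.523]
force: [-0.1, 0.6, -1.2]
grip_width: 0.008
gripper_force: 20.0
```

Run:
```python
from h import *
go(*bath(-.019,0),.110,BP)
```

```text
turn [ 0.  0. -0.] shift [ 0. -0.  4.] | t 45.5 F [-0.1  0.6 -1.2] w 0.0080 p [0.4747 0.2929 0.2698]
```

>>> move_arm(
  deltas=[
    [-1,[0,0,0.9],[0,0,0]],
    [-1,[0,0,0.9],[0,0,0]],
    [-1,[0,0,0.4],[0,0,0]],
    [-1,[0,0,0.4],[0,0,0]],
    [-1,[0,0,0.4],[0,0,0]],
    [-1,[0,0,0.4],[0,0,0]],
    [-1,[0,0,0.35],[0,0,0]],
    [-1,[0,0,0.2],[0,0,0]],
    [-1,[0,0,0],[0,0,0]],
    [-1,[0,0,0],[0,0,0]],
  ],
)

```text
clock: 46.75
eef_pos: [0.4749, 0.293, 0.112]
orientation: [3.141, -0.0, 1.523]
force: [-0.1, 0.8, -0.8]
grip_width: 0.0079
gripper_force: 20.0
```

>>> move_arm(
  deltas=[
    [-1,[0,0,0.03],[0,0,0]],
    [-0.68,[0,0,0],[0,0,0]],
    [-0.68,[0,0,0],[0,0,0]],
    [-0.68,[0,0,-0.4],[0,0,0]],
    [-0.68,[0,0,-0.8],[0,0,0]],
    [-0.68,[0,0,-0.8],[0,0,0]],
    [-0.68,[0,0,-0.8],[0,0,0]],
    [-0.55,[0,0,0],[0,0,-0.96]],
    [-0.55,[0,0,0],[0,0,-0.96]],
    [-0.55,[0,0,0],[0,0,-0.96]],
  ],
)

```text
clock: 48.0
eef_pos: [0.4748, 0.2929, 0.224]
orientation: [3.14, -0.0, 1.777]
force: [0.4, 0.7, -0.3]
grip_width: 0.021
gripper_force: 0.0
```

>>> move_arm(
  deltas=[
    [-0.55,[-1,-0.32,0],[0,0,0]],
    [-0.55,[-1,-0.32,0],[0,0,0]],
    [-0.55,[-1,-0.32,0],[0,0,0]],
    [-0.55,[-1,-0.32,0],[0,0,0]],
    [-0.55,[-1,-0.32,0],[0,0,0]],
    [-0.55,[-1,-0.32,0],[0,0,0]],
    [-0.55,[-1,-0.32,0],[0,0,0]],
    [-0.55,[-1,-0.32,0],[0,0,0]],
    [-0.55,[-1,-0.32,0],[0,0,0]],
    [-0.55,[-1,-0.32,0],[0,0,0]],
  ],
)

```text
clock: 49.25
eef_pos: [0.4301, -0.1261, 0.2238]
orientation: [3.14, 0.0, 1.774]
force: [-0.3, -0.5, -0.7]
grip_width: 0.0212
gripper_force: 0.0
```

>>> move_arm(
  deltas=[
    [-0.55,[-1,-0.31,0],[0,0,0]],
    [-0.55,[-1,-0.31,0],[0,0,0]],
    [-0.55,[-1,-0.31,0],[0,0,0]],
    [-0.55,[-1,-0.31,0],[0,0,0]],
    [-0.55,[-0.1,0,0],[0,0,0]],
    [-0.55,[0,0,0],[0,0,0]],
    [-0.55,[0,0,0],[0,0,0]],
    [-0.55,[0,0,0],[0,0,0]],
    [-0.55,[0,0,0],[0,0,0]],
    [-0.55,[0,0,0],[0,0,0]],
  ],
)

```text
clock: 50.5
eef_pos: [0.4148, -0.295, 0.2227]
orientation: [3.142, -0.0, 1.775]
force: [-0.3, -0.4, 1.0]
grip_width: 0.0208
gripper_force: 0.0
```

Run:
```python
from h import *
go(.4134,-.2956,.109,RP)
```

```text
turn [ 0.   -0.    0.01] shift [-0.01 -0.04  2.84] | t 50.5 F [-0.3 -0.4  1. ] w 0.0208 p [ 0.4148 -0.295   0.2227]
```

>>> move_arm(
  deltas=[
    [-0.55,[0,-0.03,0.9],[0,0,0]],
    [-0.55,[0,0,0.9],[0,0,0]],
    [-0.55,[0,0,0.5],[0,0,0]],
    [-0.55,[0,0,0.52],[0,0,0]],
    [-0.55,[0,0,0],[0,0,0]],
    [-0.55,[0,0,0],[0,0,0]],
    [-1,[0,0,0],[0,0,0]],
    [-1,[0,0,0],[0,0,0]],
    [-1,[0,0,0],[0,0,0]],
    [-1,[0,0,0],[0,0,0]],
  ],
)

```text
clock: 51.75
eef_pos: [0.4139, -0.2957, 0.1106]
orientation: [3.141, 0.001, 1.774]
force: [-1.4, 1.2, 5.5]
grip_width: 0.0078
gripper_force: 20.0
```

>>> move_arm(
  deltas=[
    [-1,[0,0,-0.5],[0,0,0]],
    [-1,[0,0,-0.9],[0,0,0]],
    [-1,[0,0,-0.9],[0,0,0]],
    [-1,[0,0,-0.9],[0,0,0]],
    [-1,[0,0,-0.8],[0,0,0]],
    [-1,[0,0,0],[0,0,0.96]],
    [-1,[0,0,0],[0,0,0.96]],
    [-1,[0,0,0],[0,0,0.96]],
    [-1,[1,0,0],[0,0,0]],
    [-1,[1,0,0],[0,0,0]],
  ],
)

```text
clock: 53.0
eef_pos: [0.4171, -0.2148, 0.2698]
orientation: [-3.142, 0.0, 1.522]
force: [0.5, -0.0, -0.8]
grip_width: 0.0076
gripper_force: 20.0
```

>>> move_arm(
  deltas=[
    [-1,[1,0,0],[0,0,0]],
    [-1,[1,0,0],[0,0,0]],
    [-1,[1,0,0],[0,0,0]],
    [-1,[1,0,0],[0,0,0]],
    [-1,[1,0,0],[0,0,0]],
    [-1,[1,0,0],[0,0,0]],
    [-1,[1,0,0],[0,0,0]],
    [-1,[1,0,0],[0,0,0]],
    [-1,[1,0,0],[0,0,0]],
    [-1,[1,0,0],[0,0,0]],
  ],
)

```text
clock: 54.25
eef_pos: [0.4363, 0.1851, 0.27]
orientation: [3.141, -0.0, 1.523]
force: [1.3, -0.1, -1.0]
grip_width: 0.0079
gripper_force: 20.0
```

>>> move_arm(
  deltas=[
    [-1,[1,0,0],[0,0,0]],
    [-1,[1,-0.12,0],[0,0,0]],
    [-1,[0.77,0,0],[0,0,0]],
    [-1,[0,0,0],[0,0,0]],
    [-1,[0,0,0],[0,0,0]],
    [-1,[0,0,0],[0,0,0]],
    [-1,[0,0,0],[0,0,0]],
    [-1,[0,0,0],[0,0,0]],
    [-1,[0,0,0],[0,0,0]],
    [-1,[0,0,0],[0,0,0]],
  ],
)

```text
clock: 55.5
eef_pos: [0.4371, 0.2948, 0.2698]
orientation: [3.142, 0.0, 1.523]
force: [0.2, -0.5, -1.0]
grip_width: 0.0077
gripper_force: 20.0
```

Run:
```python
from h import *
go(*bath(-.057,0),.110,BP)
```

```text
turn [ 0.  0. -0.] shift [ 0.   -0.01  4.  ] | t 55.5 F [ 0.2 -0.5 -1. ] w 0.0077 p [0.4371 0.2948 0.2698]
```

>>> move_arm(
  deltas=[
    [-1,[0,0,0.9],[0,0,0]],
    [-1,[0,0,0.9],[0,0,0]],
    [-1,[0,0,0.4],[0,0,0]],
    [-1,[0,0,0.4],[0,0,0]],
    [-1,[0,0,0.4],[0,0,0]],
    [-1,[0,0,0.4],[0,0,0]],
    [-1,[0,0,0.35],[0,0,0]],
    [-1,[0,0,0.2],[0,0,0]],
    [-1,[0,0,0],[0,0,0]],
    [-1,[0,0,0],[0,0,0]],
  ],
)

```text
clock: 56.75
eef_pos: [0.4372, 0.2949, 0.1122]
orientation: [3.141, -0.0, 1.523]
force: [-0.1, 0.7, -1.2]
grip_width: 0.0077
gripper_force: 20.0
```

>>> move_arm(
  deltas=[
    [-1,[0,0,0.03],[0,0,0]],
    [-0.68,[0,0,0],[0,0,0]],
    [-0.68,[0,0,0],[0,0,0]],
    [-0.68,[0,0,-0.4],[0,0,0]],
    [-0.68,[0,0,-0.9],[0,0,0]],
    [-0.68,[0,0,-0.9],[0,0,0]],
    [-0.68,[0,0,-0.9],[0,0,0]],
    [0.4,[0.8,0.2,-0.5],[0,0,0]],
    [0.4,[0.8,0.2,0],[0,0,0]],
    [0.4,[0.8,0.2,0],[0,0,0]],
  ],
)

```text
clock: 58.0
eef_pos: [0.466, 0.3904, 0.2566]
orientation: [3.14, -0.001, 1.523]
force: [0.2, -0.7, 0.1]
grip_width: 0.0401
gripper_force: 0.0
```

```bash
cat >> h.py <<'E'
def brds(im,P,y0,y1):
    x,y,z=np.moveaxis(P,-1,0)
    W=(im.min(-1)>110)&(y<y1)&(y>y0)&(x>.35)&(x<.6)&(z>.1)&(z<.134)
    k,l,st,c=cv2.connectedComponentsWithStats(W.astype(np.uint8))
    for j in range(1,k):
        if st[j,4]>15: r=cv2.minAreaRect((P[l==j][:,:2]*1000).astype(np.float32)); print('board',np.round(r[0],1),np.round(r[1],1),round(r[2],1),np.median(P[l==j][:,2]))
def lidm(im,P):
    x,y,z=np.moveaxis(P,-1,0); v=np.mgrid[0:400,0:640][0]
    m=(z>.031)&(z<.04)&(y>.4)&(v<255)
    if m.sum()>20: print('knob',m.sum(),np.round((P[m].min(0)+P[m].max(0))/2,4),np.round(P[m].mean(0),4))
    m=((v<255)&(z<.014)&(z>-.004)&(y>.36)&(im.max(-1)<130)).astype(np.uint8); m=cv2.morphologyEx(m,cv2.MORPH_OPEN,np.ones((7,7))); k,l,st,c=cv2.connectedComponentsWithStats(m); Q=P[l==1+np.argmax(st[1:,4])]
    r=cv2.minAreaRect((Q[:,:2]*1000).astype(np.float32)); print('lid',len(Q),np.round(r[0],1),np.round(r[1],1),round(r[2],2),'z',np.percentile(Q[:,2],[5,50,95]))
E
python3 - <<'E'
from h import *
im,P=cloud('scene'); brds(im,P,.22,.355); save(im,'s3.png'); 
im,P=cloud('wrist'); save(im,'w5.png'); lidm(im,P); go(.468,.521,.2,np.pi-.064); print(np.round(sense()['qpos'],2))
E
```

```text
board [510.5 268.1] [50.6  8.1] 87.4 0.12553434474970723
board [473.6 279.6] [29.8  7.8] 88.6 0.12602387121164277
board [550.1 299.4] [79.2  7.8] 87.3 0.12597743126356536
knob 762 [0.4681 0.5205 0.035 ] [0.4683 0.5201 0.0354]
lid 22248 [470.5 514.5] [133.9 213.4] 87.21 z [0.00430246 0.0057217  0.00707673]
turn [  0.03  -0.02 -17.78] shift [0.15 3.2  1.39] | t 58.1 F [-0.4 -0.4 -0.8] w 0.0484 p [0.4656 0.3931 0.2557]
[-0.8   0.43  0.01  1.85 -0.    0.87 -0.83]
```

View pics/w5.png

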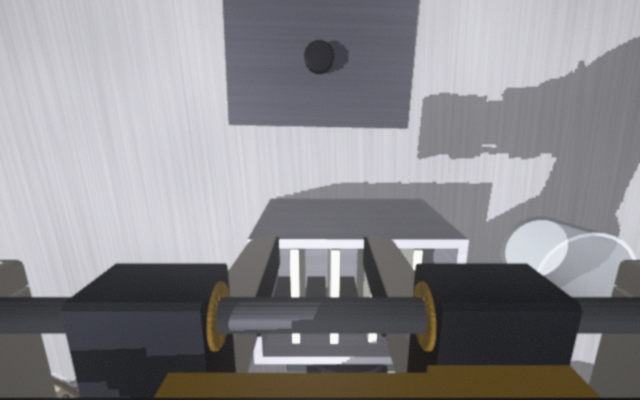

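>>> move_arm(
  deltas=[
    [0.4,[1,-0.09,0],[0,0,0]],
    [0.4,[1,0,0],[0,0,0]],
    [0.4,[1,0,0],[0,0,0]],
    [0.4,[0.18,0,0.7],[0,0,0]],
    [0.4,[0,0,0.9],[0,0,0]],
    [0.4,[0,0,0.9],[0,0,0]],
    [0.4,[0,0,0.9],[0,0,0]],
    [0.4,[0,0,0.9],[0,0,0]],
    [0.4,[0,0,0],[0,0,0]],
    [0.4,[0,0,0],[0,0,0]],
  ],
)

```text
clock: 59.35
eef_pos: [0.4687, 0.5169, 0.0844]
orientation: [3.141, -0.001, 1.523]
force: [-0.2, -1.1, 0.6]
grip_width: 0.0654
gripper_force: 0.0
```

Run:
```python
from h import *
go(.4681,.5203,.021,BP)
im,P=cloud('top'); brds(im,P,.22,.355); np.savez('t5.npz',im=im,P=P)
im,P=cloud('scene'); brds(im,P,.22,.355)
for s in (-.057,-.019,.019,.057): print(bath(s,0))
```

```text
turn [ 0.01 -0.01 -0.01] shift [ 0.08 -0.02  1.58] | t 59.4 F [-0.2 -1.1  0.6] w 0.0654 p [0.4687 0.5169 0.0844]
board [551.6 285.5] [67.8  4.2] 89.2 0.12691070562494924
board [513.9 310.1] [46.2  3.3] 86.5 0.12649309500047348
board [511.7 262.8] [33.3  3.6] 88.6 0.1285707482549976
board [474.1 294.1] [98.3  7.8] 87.6 0.12817017575913522
board [436.5 295.4] [97.1  7.5] 88.1 0.12800210837785447
board [473.8 296. ] [ 5.2 28. ] 1.3 0.1266941536705474
board [437.2 314.3] [60.9  8.5] 87.0 0.12563202553058284
board [550.5 310.9] [51.1  5.5] 86.8 0.12597924878768096
board [512.2 312.6] [48.7  4.8] 87.3 0.12606121550252114
board [475.7 328.3] [28.9  8. ] 87.4 0.12519843610075257
[0.43656429 0.29480648]
[0.47452143 0.29300216]
[0.51247857 0.29119784]
[0.55043571 0.28939352]
```

>>> move_arm(
  deltas=[
    [0.4,[0.08,-0.02,0.8],[0,0,0]],
    [0.4,[0,0,0.6],[0,0,0]],
    [0.4,[0,0,0.2],[0,0,0]],
    [0.4,[0,0,0],[0,0,0]],
    [-1,[0,0,0],[0,0,0]],
    [-1,[0,0,0],[0,0,0]],
    [-1,[0,0,0],[0,0,0]],
    [-1,[0,0,0],[0,0,0]],
    [-1,[0,0,0],[0,0,0]],
    [-1,[0,0,0],[0,0,0]],
  ],
  force=40,
)

```text
clock: 60.7
eef_pos: [0.4681, 0.5201, 0.0191]
orientation: [3.141, -0.001, 1.523]
force: [2.0, -0.4, 4.8]
grip_width: 0.0315
gripper_force: 40.0
```

>>> move_arm(
  deltas=[
    [-1,[0,0,-0.4],[0,0,0]],
    [-1,[0,0,-0.9],[0,0,0]],
    [-1,[0,0,-0.9],[0,0,0]],
    [-1,[0,0,-0.9],[0,0,0]],
    [-1,[0,0,-0.9],[0,0,0]],
    [-1,[0,0,-0.9],[0,0,0]],
    [-1,[0,0,0],[0,0,0]],
    [-1,[0,0,0],[0,0,0]],
    [-1,[0,0,0],[0,0,0]],
    [-1,[0,0,0],[0,0,0]],
  ],
)

```text
clock: 61.95
eef_pos: [0.467, 0.5196, 0.2132]
orientation: [-3.14, 0.002, 1.523]
force: [0.2, -0.2, -3.9]
grip_width: 0.0312
gripper_force: 40.0
```

Run:
```python
from h import *
go(*bath(0,0),.16,BP)
im,P=cloud('scene'); x,y,z=np.moveaxis(P,-1,0)
save(im,'s4.png')
im,P=cloud('top'); x,y,z=np.moveaxis(P,-1,0); np.savez('t6.npz',im=im,P=P)
m=(z>.185)&(z<.215)&(y>.4)&(x>.3)&(x<.65)&(im.max(-1)<110)
r=cv2.minAreaRect((P[m][:,:2]*1000).astype(np.float32)); print(m.sum(),r)
```

```text
turn [-0.01  0.02 -0.  ] shift [-5.65  0.93  1.33] | t 62.0 F [ 0.2 -0.2 -3.9] w 0.0312 p [0.467  0.5196 0.2132]
2923 ((466.5674133300781, 521.9595336914062), (151.1259765625, 211.43626403808594), 86.49447631835938)
```

View pics/s4.png

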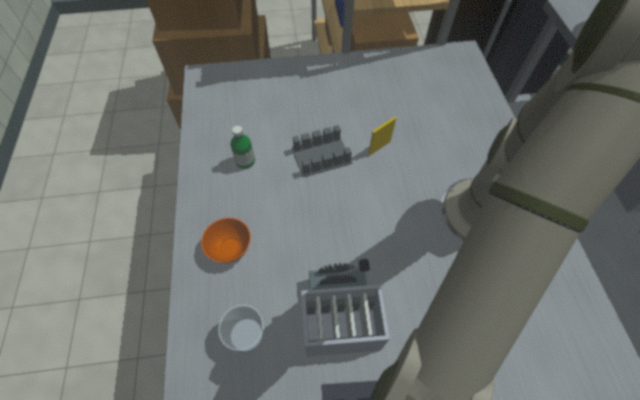

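>>> move_arm(
  deltas=[
    [-1,[-0.8,0.15,0],[0,0,0]],
    [-1,[-0.8,0.15,0],[0,0,0]],
    [-1,[-0.8,0.15,0],[0,0,0]],
    [-1,[-0.8,0.15,0],[0,0,0]],
    [-1,[-0.8,0.15,0],[0,0,0]],
    [-1,[-0.8,0.15,0],[0,0,0]],
    [-1,[-0.8,0.03,0],[0,0,0]],
    [-1,[-0.05,0,0.4],[0,0,0]],
    [-1,[0,0,0.4],[0,0,0]],
    [-1,[0,0,0],[0,0,0]],
  ],
)

```text
clock: 63.3
eef_pos: [0.4928, 0.2932, 0.1808]
orientation: [-3.139, 0.001, 1.524]
force: [-0.5, 0.2, -2.8]
grip_width: 0.0312
gripper_force: 40.0
```

Run:
```python
from h import *
go(*bath(0,0),.16,BP)
```

```text
turn [-0.03  0.02  0.01] shift [-0.03  0.02  0.52] | t 63.3 F [-0.5  0.2 -2.8] w 0.0312 p [0.4928 0.2932 0.1808]
```

>>> move_arm(
  deltas=[
    [-1,[-0.03,0.02,0.2],[0,0,0]],
    [-1,[0,0,0.15],[0,0,0]],
    [-1,[0,0,0.1],[0,0,0]],
    [-1,[0,0,0.05],[0,0,0]],
    [-1,[0,0,0],[0,0,0]],
    [-1,[0,0,0],[0,0,0]],
    [-1,[0,0,0],[0,0,0]],
    [-1,[0,0,0],[0,0,0]],
    [-1,[0,0,0],[0,0,0]],
    [-1,[0,0,0],[0,0,0]],
  ],
)

```text
clock: 64.55
eef_pos: [0.4945, 0.2912, 0.1626]
orientation: [3.142, 0.0, 1.523]
force: [-1.1, 0.3, -3.5]
grip_width: 0.0315
gripper_force: 40.0
```

>>> move_arm(
  deltas=[
    [-1,[0,0,0.04],[0,0,0]],
    [-1,[0,0,0.03],[0,0,0]],
    [-1,[0,0,0.03],[0,0,0]],
    [-1,[0,0,0],[0,0,0]],
    [-1,[0,0,0],[0,0,0]],
    [-1,[0,0,0],[0,0,0]],
    [-1,[0,0,0],[0,0,0]],
    [-1,[0,0,0],[0,0,0]],
    [-1,[0,0,0],[0,0,0]],
    [-1,[0,0,0],[0,0,0]],
  ],
)

```text
clock: 65.8
eef_pos: [0.4945, 0.2912, 0.159]
orientation: [3.141, -0.0, 1.523]
force: [-2.3, -0.9, 6.2]
grip_width: 0.031
gripper_force: 40.0
```

>>> move_arm(
  deltas=[
    [0.2,[0,0,0],[0,0,0]],
    [0.2,[0,0,0],[0,0,0]],
    [0.2,[0,0,0],[0,0,0]],
    [0.2,[0,0,0],[0,0,0]],
    [0.2,[0,0,-0.3],[0,0,0]],
    [0.2,[0,0,-0.8],[0,0,0]],
    [0.2,[0,0,-0.8],[0,0,0]],
    [0.2,[0,0,-0.5],[0,0,0]],
    [-1,[0,0,0],[0,0,-1]],
    [-1,[0,0,0],[0,0,-1]],
  ],
)

```text
clock: 67.05
eef_pos: [0.4947, 0.2914, 0.256]
orientation: [3.14, -0.001, 1.7]
force: [0.3, -0.2, 0.3]
grip_width: 0.0403
gripper_force: 0.0
```

>>> move_arm(
  deltas=[
    [-1,[0,0,0],[0,0,-1]],
    [-1,[0,0,0],[0,0,-1]],
    [-1,[0,0,0],[0,0,-1]],
    [-1,[0,0,0],[0,0,-1]],
    [-1,[0,0,0],[0,0,-1]],
    [-1,[0,0,0],[0,0,-1]],
    [-1,[0,0,0],[0,0,-1]],
    [-1,[0,0,0],[0,0,-1]],
    [-1,[0,0,0],[0,0,-1]],
    [-1,[0,0,0],[0,0,-1]],
  ],
)

```text
clock: 68.3
eef_pos: [0.4946, 0.2912, 0.2555]
orientation: [3.141, 0.001, 2.573]
force: [0.0, -0.2, -1.2]
grip_width: 0.0006
gripper_force: 0.0
```

>>> move_arm(
  deltas=[
    [-1,[0,0,0],[0,0,-1]],
    [-1,[0,0,0],[0,0,-1]],
    [-1,[0,0,0],[0,0,-1]],
    [-1,[0,0,0],[0,0,-1]],
    [-1,[0,0,0],[0,0,-1]],
    [-1,[0,0,0],[0,0,-1]],
    [-1,[-0.6,-0.8,0],[0,0,0]],
    [-1,[-0.6,-0.8,0],[0,0,0]],
    [-1,[0,0,0],[0,0,0]],
    [-1,[0,0,0],[0,0,0]],
  ],
)

```text
clock: 69.55
eef_pos: [0.5392, 0.2254, 0.2552]
orientation: [3.141, 0.0, 3.094]
force: [-0.3, 0.3, 0.6]
grip_width: 0.0005
gripper_force: 0.0
```

Run:
```python
from h import *
im,P=cloud('wrist'); save(im,'w6.png'); x,y,z=np.moveaxis(P,-1,0); v=np.mgrid[0:400,0:640][0]
m=((v<255)&(z>.139)&(z<.15)&(y>.19)).astype(np.uint8); m=cv2.morphologyEx(m,cv2.MORPH_OPEN,np.ones((9,9))); k,l,st,c=cv2.connectedComponentsWithStats(m); Q=P[l==1+np.argmax(st[1:,4])]
r=cv2.minAreaRect((Q[:,:2]*1000).astype(np.float32)); print('lid',len(Q),r,np.percentile(Q[:,2],[5,50,95]))
m=(v<255)&(z>.168)&(z<.185)&(y>.23); print('knob',(P[m].min(0)+P[m].max(0))/2)
m=(v<255)&(z>.12)&(z<.16)&(y<.2); q=P[m]; print('grip',q.min(0),q.max(0)); print(bath(0,0),bath(0,-.12))
go(*bath(-.095,-.12),.235,np.pi+BY)
```

```text
lid 45324 ((492.26763916015625, 292.17529296875), (148.5569305419922, 197.41958618164062), 86.20494842529297) [0.14449112 0.14565686 0.14682261]
knob [0.49393036 0.29146487 0.17297612]
grip [0.40967027 0.16244203 0.12012105] [0.44096758 0.18909025 0.14642521]
[0.4935 0.2921] [0.48780214 0.17223535]
turn [0.01 0.   0.01] shift [ 3.59 -1.4   0.5 ] | t 69.6 F [-0.3  1.   0.4] w 0.0002 p [0.5389 0.2259 0.2551]
```

View pics/w6.png

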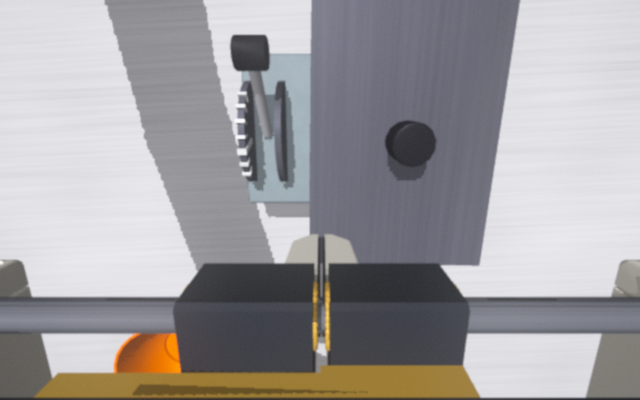

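>>> move_arm(
  deltas=[
    [-1,[0.7,-0.28,0],[0,0,0]],
    [-1,[0.7,-0.28,0],[0,0,0]],
    [-1,[0.7,-0.28,0],[0,0,0]],
    [-1,[0.7,-0.28,0],[0,0,0]],
    [-1,[0.79,-0.28,0],[0,0,0]],
    [-1,[0,0,0.5],[0,0,0]],
    [-1,[0,0,0],[0,0,0]],
    [-1,[0,0,0],[0,0,0]],
    [-1,[0,0,0],[0,0,0]],
    [-1,[0,0,0],[0,0,0]],
  ],
)

```text
clock: 70.85
eef_pos: [0.3935, 0.1761, 0.2349]
orientation: [3.141, 0.0, 3.094]
force: [0.2, 0.1, 0.1]
grip_width: -0.0
gripper_force: 0.0
```

Run:
```python
from h import *
go(*bath(-.097,-.119),.137,np.pi+BY); print(np.round(sense()['qpos'],2))
```

```text
turn [ 0.    0.   -0.01] shift [0.07 0.04 2.45] | t 70.8 F [0.2 0.1 0.1] w -0.0000 p [0.3935 0.1761 0.2349]
[-0.2   0.26 -0.43  2.21  0.17  0.7   0.77]
```

>>> move_arm(
  deltas=[
    [-1,[0.1,0.03,0.5],[0,0,0]],
    [-1,[0,0,0.5],[0,0,0]],
    [-1,[0,0,0.5],[0,0,0]],
    [-1,[0,0,0.5],[0,0,0]],
    [-1,[0,0,0.43],[0,0,0]],
    [-1,[0,0,0],[0,0,0]],
    [-1,[0,0,0],[0,0,0]],
    [-1,[0,0,0],[0,0,0]],
    [-1,[0,0,0],[0,0,0]],
    [-1,[0,0,0],[0,0,0]],
  ],
)

```text
clock: 72.1
eef_pos: [0.3895, 0.1773, 0.1377]
orientation: [3.141, 0.001, 3.094]
force: [-0.2, -1.0, -0.0]
grip_width: 0.0006
gripper_force: 0.0
```

Run:
```python
from h import *
go(*bath(.0,-.119),.153,np.pi+BY)
```

```text
turn [ 0.    0.01 -0.01] shift [-2.46  0.01 -0.38] | t 72.1 F [-0.2 -1.  -0. ] w 0.0006 p [0.3895 0.1773 0.1377]
```

>>> move_arm(
  deltas=[
    [-1,[-0.25,0,0],[0,0,0]],
    [-1,[-0.25,0,-0.05],[0,0,0]],
    [-1,[-0.25,0,-0.05],[0,0,0]],
    [-1,[-0.25,0,-0.05],[0,0,0]],
    [-1,[-0.25,0,-0.05],[0,0,0]],
    [-1,[-0.25,0,-0.05],[0,0,0]],
    [-1,[-0.25,0,-0.05],[0,0,0]],
    [-1,[-0.25,0,-0.05],[0,0,0]],
    [-1,[-0.2,0,-0.03],[0,0,0]],
    [-1,[0,0,0],[0,0,0]],
  ],
)

```text
clock: 73.35
eef_pos: [0.4785, 0.1731, 0.1527]
orientation: [3.141, 0.001, 3.093]
force: [0.5, 0.6, -0.3]
grip_width: 0.0005
gripper_force: 0.0
```

```bash
cat >> h.py <<'E'
def lever(n):
    im,P=cloud(n); x,y,z=np.moveaxis(P,-1,0)
    b=(P[...,:2]-BC)@np.array([[np.cos(BY),-np.sin(BY)],[np.sin(BY),np.cos(BY)]])
    m=(z>.135)&(z<.172)&(b[...,1]<-.1)&(b[...,1]>-.14)&(abs(b[...,0])<.06)
    q=b[m]; print(n,'grip n',m.sum(),'bx',np.round(np.percentile(q[:,0],[1,50,99]),4),'ztop',np.percentile(z[m],99))
E
python3 - <<'E'
from h import *
go(*bath(.003,-.119),.153,np.pi+BY)
lever('scene'); lever('top')
E
```

```text
turn [ 0.01  0.01 -0.01] shift [-0.31  0.01 -0.01] | t 73.3 F [ 0.5  0.6 -0.3] w 0.0005 p [0.4785 0.1731 0.1527]
scene grip n 58 bx [-0.0184  0.0175  0.0252] ztop 0.17056732795942497Traceback (most recent call last):
  File "<stdin>", line 3, in <module>
  File "h.py", line 37, in lever
    q=b[m]; print(n,'grip n',m.sum(),'bx',np.round(np.percentile(q[:,0],[1,50,99]),4),'ztop',np.percentile(z[m],99))
                                                   ~~~~~~~~~~~~~^^^^^^^^^^^^^^^^^^
    return _quantile_unchecked(
        a, q, axis, out, overwrite_input, method, keepdims, weights)
    return _ureduce(a,
                    func=_quantile_ureduce_func,
    ...<5 lines>...
                    overwrite_input=overwrite_input,
                    method=method)
    r = func(a, **kwargs)
    result = _quantile(arr,
                       quantiles=q,
    ...<2 lines>...
                       out=out,
                       weights=wgt)
    slices_having_nans = np.isnan(arr[-1, ...])
                                  ~~~^^^^^^^^^
IndexError: index -1 is out of bounds for axis 0 with size 0
```

>>> move_arm(
  deltas=[
    [-1,[-0.15,0,0],[0,0,0]],
    [-1,[-0.15,0,0],[0,0,0]],
    [-1,[0,0,0],[0,0,0]],
    [-1,[0,0,0],[0,0,0]],
    [-1,[0,0,0],[0,0,0]],
    [-1,[0.4,0,0],[0,0,0]],
    [-1,[0.3,0,0],[0,0,0]],
    [-1,[0,0,-0.8],[0,0,0]],
    [-1,[0,0,-0.8],[0,0,0]],
    [-1,[0,0,-0.8],[0,0,0]],
  ],
)

```text
clock: 74.7
eef_pos: [0.4601, 0.1739, 0.2496]
orientation: [-3.141, -0.0, 3.094]
force: [0.2, -0.5, 0.2]
grip_width: 0.0007
gripper_force: 0.0
```

>>> move_arm(
  deltas=[
    [-1,[-0.8,0,0],[0,0,0]],
    [-1,[-0.8,0,0],[0,0,0]],
    [-1,[-0.8,0,0],[0,0,0]],
    [-1,[0,0,0],[0,0,0]],
    [-1,[0,0,0],[0,0,0]],
    [-1,[0,0,0],[0,0,0]],
    [-1,[0,0,0],[0,0,0]],
    [-1,[0,0,0],[0,0,0]],
    [-1,[0,0,0],[0,0,0]],
    [-1,[0,0,0],[0,0,0]],
  ],
)

```text
clock: 75.95
eef_pos: [0.5572, 0.1693, 0.2487]
orientation: [-3.142, 0.0, 3.094]
force: [-0.7, -0.3, 0.4]
grip_width: 0.0003
gripper_force: 0.0
```

Run:
```python
from h import *
im,P=cloud('wrist'); save(im[:260,180:500].repeat(2,0).repeat(2,1),'w7.png')
lever('scene'); lever('wrist'); print(sense()['eef_pos'])
```

```text
scene grip n 44 bx [0.0111 0.0159 0.02  ] ztop 0.16719579930886053
wrist grip n 1285 bx [0.0107 0.0218 0.0356] ztop 0.1692049934233702
[0.55716477 0.16928388 0.24861579]
```

View pics/w7.png

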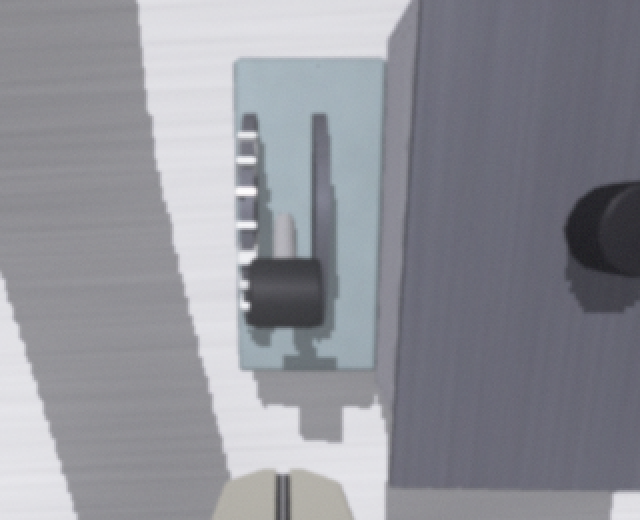

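```bash
python3 -c "
from cell import sign_off; print(sign_off())"
```

```text
the job is handed in; nothing more can be done
None
```

The job is handed in, though the sign-off returned no verdict: all four boards stand in their own bath slots, the lid is back on and centred to within about 1 mm, and the heat lever measured about 59.6° against the 60° mark.

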